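# Stack the storage cartons on the cupboard shelf board

## Task

Build a neat column of cartons on the wooden shelf board: first set the flat carton squarely on the carton already there, long sides together and edges flush. Then take the carton that stands on its end, lower it gently (do not let it topple) until it lies on its broad side on the white worktop and let go, take it again from above and set it lying flat, squarely and flush, on top of the column. Set the cartons down rather than dropping them, and leave the bottom carton and the mug, jar and spray can where they are.

Things in the scene. Friction and masses are not known exactly. Their poses are not given: they have to be found in the camera images.
- shelf_board: Fixed brown wooden board lying on the white worktop (worktop height 0), 180 (x) x 130 (y) x 18 mm high; origin at the centre of its underside, z up. The bottom carton stands on it.
- bottom_carton: Loose closed cardboard carton lying on the shelf board, 120 mm long (own x) x 60 mm wide (own y) x 60 mm high (own z, up), about 0.6 kg; origin at the centre of its underside (18 mm above the worktop). It is the foot of the column and stays where it is.
- flat_carton: Loose closed cardboard carton lying flat on the worktop, 120 mm long (own x) x 60 mm wide (own y) x 40 mm high (own z, up), about 0.3 kg; origin at the centre of its underside. It goes on the bottom carton first, as the middle of the column; either end may be in front.
- flat_carton_center (a point): Centre of the flat carton, 20 mm above its underside; axes as the carton's.
- standing_carton: Loose closed cardboard carton standing on its small end on the worktop, 120 mm long (own z, up at the start) x 60 mm wide (own y) x 50 mm thick (own x), about 0.3 kg; origin at the centre of the end that is down at the start. Lying flat, its x axis is vertical (either way), its z axis is level and it is 50 mm high. It goes on top of the column; either end may be in front and either broad side up.
- standing_carton_center (a point): Centre of the standing carton, 60 mm from its origin along its z; axes as the carton's.
- mug: Bystander: white mug, 76 mm across, 85 mm high, with a handle towards its own y; origin at the centre of its underside.
- jar: Bystander: glass jar with steel cap, 68 mm across, 90 mm high; origin at the centre of its underside.
- spray_can: Bystander: red spray can with black cap, 54 mm across, 150 mm high; origin at the centre of its underside.

How it is judged (in metres and radians):
On the way, in this order (a step that is already met when the one before it is completed fails the run):
1. the flat carton lies squarely on the bottom carton, let go (x of flat_carton_center in the frame of bottom_carton between -0.008 and 0.008 m and y of flat_carton_center in the frame of bottom_carton between -0.008 and 0.008 m and z of flat_carton_center in the frame of bottom_carton between 0.074 and 0.086 m and angle between the z axis of flat_carton and the z axis of bottom_carton, either way round below 0.08 rad and angle between the x axis of flat_carton and the x axis of bottom_carton, either way round below 0.1 rad and contact force between the fingers and flat_carton below 0.1 N and linear speed of flat_carton below 0.02 m/s), for 0.2 s.
2. the carton that stood on end lies on its broad side on the worktop, let go (angle between the x axis of standing_carton and the z axis of bottom_carton, either way round below 0.06 rad and height (world z) of standing_carton_center below 0.03 m and contact force between the fingers and standing_carton below 0.1 N and linear speed of standing_carton below 0.02 m/s), for 0.2 s.
At the end, for the whole second after the job is handed in: Column bottom, flat, formerly standing carton (on its broad side): the upper two each centred on the bottom one within 8 mm along and across, long sides parallel within 0.1 rad, flat within 0.08 rad; bottom carton upright, within 20 mm of its start; all at rest (x of flat_carton_center in the frame of bottom_carton between -0.008 and 0.008 m and y of flat_carton_center in the frame of bottom_carton between -0.008 and 0.008 m and z of flat_carton_center in the frame of bottom_carton between 0.074 and 0.086 m and angle between the z axis of flat_carton and the z axis of bottom_carton, either way round below 0.08 rad and angle between the x axis of flat_carton and the x axis of bottom_carton, either way round below 0.1 rad and x of standing_carton_center in the frame of bottom_carton between -0.008 and 0.008 m and y of standing_carton_center in the frame of bottom_carton between -0.008 and 0.008 m and z of standing_carton_center in the frame of bottom_carton between 0.117 and 0.133 m and angle between the x axis of standing_carton and the z axis of bottom_carton, either way round below 0.08 rad and angle between the z axis of standing_carton and the x axis of bottom_carton, either way round below 0.1 rad and linear speed of each of bottom_carton, flat_carton, standing_carton below 0.02 m/s and distance of bottom_carton from where it was at the start of the episode below 0.02 m and angle between bottom_carton's own z axis and vertical below 0.05 rad); the robot touches nothing.
It fails at once if the mug, jar or spray can is moved more than 30 mm (distance of any of mug, jar, spray_can from where it was at the start of the episode above 0.03 m).
It fails at once if the bottom carton is shifted more than 20 mm (distance of bottom_carton from where it was at the start of the episode above 0.02 m).
It fails at once if the standing carton topples over (turns faster than 9 rad/s, as when let go more than about 25 degrees from lying) (angular speed of standing_carton above 9 rad/s).
It fails at once if a carton is dropped (moves faster than 0.6 m/s while the fingers do not touch it) ((contact force between the fingers and flat_carton below 0.1 N and linear speed of flat_carton above 0.6 m/s) or (contact force between the fingers and standing_carton below 0.1 N and linear speed of standing_carton above 0.6 m/s)).
It also fails if it takes over 72 s, if anything falls off the work surface, if the arm or the gripper's body presses on something with over 40 N, if the wrist force passes 120 N, or if a joint passes its speed limit or range.

## Robot

A 6-joint arm with a two-finger parallel gripper is mounted at the origin on the work surface. World frame = base frame: x ahead of the robot, y to its left, z up, the work surface at z = 0. Lengths are in mm, angles in rad, forces in N, time in s.
With the tool pointing down it reaches from about 400 to 925 mm from the base axis. Payload 12.5 kg.
Tool frame: the origin (TCP) lies on the centre line of the jaws, within the pads' length; the fingertips stand 19 mm ahead of it and the grasp point (between the pads) is the TCP; y points along the fingers, x is the direction in which the jaws open and shut, and the axes are right-handed (so a half turn about y gives the same grasp; the last joint's range is limited). The gripper opens to 95 mm and grips with 3 to 60 N. Pads are 20 mm wide; open, the fingers measure 119 mm over their backs; the gripper's body (75 mm by 180 mm) begins 59 mm behind the grasp point.
Start: joints at [1.083, 0.491, 1.559, -0, 1.092, -0.106], TCP at [232.854, 580.02, 233.661] pointing down, gripper open.
Joint ranges: [-3.1, 3.1], [-0.84, 2.19], [0.05, 2.79], [-1.13, 4.28], [0.06, 2.93], [-2.69, 2.69]. Speed limits (rad/s): [2.22, 2.22, 2.79, 3.14, 3.14, 3.14].

## Interface

Orientations are given as [roll, pitch, yaw] about the fixed x, y, z axes, in that order (R = Rz(yaw) Ry(pitch) Rx(roll)).
In Python, from cell import env gives the robot as it stands. The module is installed in compiled form; this text tells all that it offers.
- The arm moves only by the tool move_arm, never from a script. Its argument "rows" is a list of rows, each an object of numbers: "tx", "ty", "tz": the shift along the tool's x, y, z in cm; "rx", "ry", "rz": the turn, a rotation vector about the tool's x, y, z in rad; "grip": the opening in per cent of the stroke, from 0 (shut) to 100 (fully open). In form: [{"tx": .., "ty": .., "tz": .., "rx": .., "ry": .., "rz": .., "grip": ..}, ...]. A call has 1 to 10 rows; each row shifts and turns the commanded pose from where the row before left it, along the tool's axes as they then stand; what a row does not reach is not made up. A row lasts 1/12 s, in which the tool goes at most 41.7 mm and 7.16 degrees, less where a joint would pass 70% of its speed; a pose out of reach is approached as far as the arm can. A call is refused whole if a number of a shift passes 4.17 or a number of a turn 0.125, either way. A call with a gripper value outside its range is refused whole. The fingers move at their own pace and stop on an object; the grip force is fixed at half the most. Time passes only in rows, so rows that do not move let the fingers close. It gives the time, the measured TCP pose, the force and the opening at its end, in the units of the state.
- env.state(): the state, without advancing time (a new reading comes with each control period).
- env.read_camera(name): name is "side" or "top"; returns (picture, depth): 384x512x3 uint8, blue, green, red; 384x512 float32, mm along the optical axis (not along the pixel's ray), 0 where there is no reading.
- env.calibration(name): a dict with "vertical_fov" (degrees; the focal length in pixels is half the picture's height over the tangent of half this angle, whatever the lens; pixels are square), "cx", "cy" (the principal point, pixels), "eye" and "rotation" of the camera in the world. Camera axes: x right, y up, looking along -z (the intrinsics and any distortion apply to the point x, -y, -z); pixel columns grow to the right and rows downward; lengths in mm; the calibration is good to about 2 mm. A picture is of the moment at which its call begins. calibration takes no time and is no camera call.
- env.job_done(): hands the job in, once; it reports no verdict.
The state is a dict: "t": time; "joints": joint angles; "qvel": joint speeds; "tau": joint torques, N m; "eef_pos": TCP position; "tcp_rot": TCP orientation; "ft_force": force on the tool from outside, world axes, zero at the start; "moment": the same for the moment, N m; "opening": opening from 0.0 (shut) to 1.0 (fully open).
Only numpy, scipy, OpenCV 4.12 (cv2) and the standard library are available. Lean on these libraries where they do the work, as an engineer would, in place of code of your own. Each camera call takes 0.05 s, during which the arm holds its last target.

## Working session

There is one attempt and no reset: what is moved stays moved. The work goes in short steps, Python scripts to look and compute and a tool call to move; the robot and the scene stay as the last step left them, time stands still between calls to the robot, and variables do not carry over. Pictures are saved under pics/ and viewed, and the job is handed in when it is done.

Besides the shell and the picture viewer there is one more tool, called after "Emit:" as name(argument=value, ...) on one line, values as JSON. move_arm: Moves the arm, as the interface text tells. Its arguments: {"type":"object","properties":{"rows":{"type":"array"}},"required":["rows"]}

```bash
mkdir -p pics
cat > look.py <<'E'
import sys,cv2,numpy as np
from cell import env
tag=sys.argv[1]; cams=sys.argv[2:] or ["top","side"]
for c in cams:
    p,d=env.read_camera(c)
    cv2.imwrite(f"pics/{tag}_{c}.png",p); np.savez(f"{tag}_{c}.npz",p=p,d=d)
E
python3 look.py a; python3 -c "
from cell import env
for c in ('top','side'): print(c,env.calibration(c))
print(env.state())"
```

```text
top {'vertical_fov': 43.54242109375545, 'cx': 252.10420786482925, 'cy': 191.1417293660894, 'eye': array([ 445.58502886,   26.6902612 , 1102.3875838 ]), 'rotation': array([ 0.1641407 , -0.01390395, -1.58544121])}
side {'vertical_fov': 54.00094382033125, 'cx': 257.43654326976497, 'cy': 191.22595378207217, 'eye': array([ 443.23858696, -469.58935894,  683.07826082]), 'rotation': array([ 7.00794620e-01, -6.73641772e-04, -3.03583183e-01])}
{'t': 0.1, 'joints': array([ 1.08337474e+00,  4.91480283e-01,  1.55937296e+00, -3.06869931e-05,
        1.09169164e+00, -1.05558745e-01]), 'qvel': array([-0.00033102, -0.00061185, -0.00078317,  0.00076056, -0.00041087,
       -0.00057813]), 'tau': array([ 1.71565836e-03, -6.13626122e+01, -2.58604610e+01,  6.93353964e-02,
        4.70776227e-02,  1.07876937e-05]), 'eef_pos': array([232.77904483, 579.83111554, 233.13733106]), 'tcp_rot': array([-1.57072306e+00,  9.49796945e-04,  1.18894768e+00]), 'ft_force': array([-0.79622278,  0.09288341, -0.3316872 ]), 'moment': array([-0.03451853,  0.05997658, -0.02257208]), 'opening': 0.9963317367797103}
```

View pics/a_top.png

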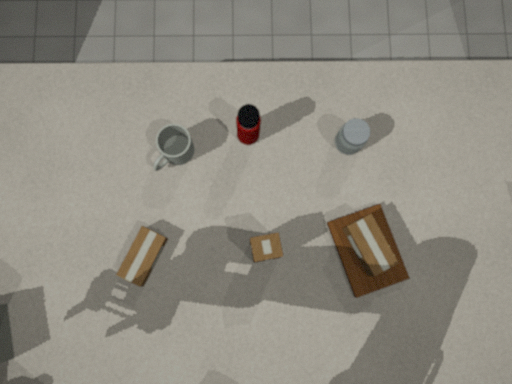

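View pics/a_side.png

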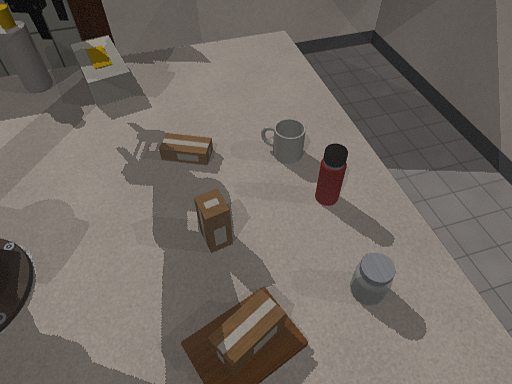

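```bash
cat > h.py <<'E'
import numpy as np,cv2
from scipy.spatial.transform import Rotation as Ro
from cell import env
def cal(c):
    k=env.calibration(c); f=192/np.tan(np.radians(k['vertical_fov']/2))
    return k,f,Ro.from_euler('xyz',k['rotation']).as_matrix()
def world(c,d):
    k,f,R=cal(c); v,u=np.mgrid[:384,:512].astype(float)
    P=np.stack([(u-k['cx'])/f*d,-(v-k['cy'])/f*d,-d],-1)
    return P@R.T+k['eye']
def ray(c,uv,z):
    k,f,R=cal(c); uv=np.asarray(uv,float).reshape(-1,2)
    r=np.c_[(uv[:,0]-k['cx'])/f,-(uv[:,1]-k['cy'])/f,-np.ones(len(uv))]@R.T
    s=(z-k['eye'][2])/r[:,2]; return k['eye']+s[:,None]*r
def load(t,c):
    a=np.load(f"{t}_{c}.npz"); return a['p'],a['d']
E
python3 - <<'E'
from h import *
np.set_printoptions(precision=1,suppress=True)
for c in('top','side'):
    p,d=load('a',c); W=world(c,d)
    for (u,v) in ([(60,200),(230,330),(440,150),(142,257),(266,247),(373,243),(340,260),(248,115),(355,130),(173,140)] if c=='top' else [(60,200),(150,330),(230,90),(186,145),(211,202),(250,325),(200,350)]):
        print(c,u,v,W[v,u],d[v,u])
E
```

```text
top 60 200 [612.6 451.4   0.9] 1106.9574
top 230 330 [316.5  62.3  -0.6] 1066.4076
top 440 150 [ 721.9 -439.3   -2.3] 1142.3215
top 142 257 [478.5 251.9  40.2] 1049.5415
top 266 247 [492.8 -16.  117.2] 980.21643
top 373 243 [ 500.  -246.3   76.5] 1025.2903
top 340 260 [ 466.6 -188.7    1.8] 1092.5615
top 248 115 [761.9  17.3 151.4] 989.931
top 355 130 [ 745.1 -216.3   92.6] 1048.9395
top 173 140 [750.8 192.7   6.4] 1128.3229
side 60 200 [169.5 192.6  -0.9] 877.2289
side 150 330 [ 332.3 -175.5    0.4] 681.26776
side 230 90 [656.6 491.    1.3] 1153.2709
side 186 145 [481.1 245.   39.8] 938.62665
side 211 202 [493.  -15.4 119.8] 719.5327
side 250 325 [ 500.1 -249.4   79.2] 607.993
side 200 350 [ 412.2 -242.9   18.3] 641.6412
```

```bash
cat >> h.py <<'E'
def face(t,c,ctr,z,tol=8,rad=100):
    p,d=load(t,c); W=world(c,d)
    m=(abs(W[...,2]-z)<tol)&(np.hypot(W[...,0]-ctr[0],W[...,1]-ctr[1])<rad)&(d>0)
    m=m.astype(np.uint8)
    n,l,s,_=cv2.connectedComponentsWithStats(m)
    i=1+np.argmax(s[1:,4]); m=l==i
    cs,_=cv2.findContours(m.astype(np.uint8),cv2.RETR_EXTERNAL,cv2.CHAIN_APPROX_NONE)
    q=ray(c,max(cs,key=len).reshape(-1,2),z)[:,:2].astype(np.float32)
    (x,y),(w,h),a=cv2.minAreaRect(q)
    v,u=np.where(m); Q=ray(c,np.c_[u,v],z)[:,:2]; cen=Q.mean(0)
    ev,E=np.linalg.eigh(np.cov(Q.T)); ax=E[:,1]
    yaw=np.degrees(np.arctan2(ax[1],ax[0]))%180
    al=a if w>h else a+90
    print(c,'rect',round(x,1),round(y,1),'size',round(max(w,h),1),round(min(w,h),1),'ang',round(al%180,1),'| mean',cen.round(1),'pca',round(yaw,1),'sd-size',np.sqrt(12*ev[::-1]).round(1),'z',W[m][:,2].mean().round(1),'n',len(u))
E
python3 - <<'E'
from h import *
for c in('top','side'):
    for n,ctr,z in (('flat',(480,250),40),('stand',(493,-16),120),('bottom',(500,-247),78)):
        print(n,end=' ');face('a',c,ctr,z)
    face('a',c,(480,-247),18,5,120)
E
```

```text
flat top rect 480.5 253.5 size 119.6 61.7 ang 153.4 | mean [480.3 254.1] pca 153.4 sd-size [120.2  60.7] z 39.8 n 1544
stand top rect 492.8 -17.1 size 59.9 50.4 ang 100.0 | mean [492.8 -17.2] pca 100.4 sd-size [59.9 50. ] z 119.5 n 730
bottom top rect 496.1 -244.4 size 119.7 61.8 ang 26.4 | mean [ 495.8 -244.8] pca 26.6 sd-size [119.9  61.2] z 77.0 n 1615
top rect 487.8 -249.9 size 179.5 130.4 ang 18.5 | mean [ 479.6 -246.4] pca 18.0 sd-size [206.3 153.2] z 17.1 n 2653
flat side rect 479.7 248.2 size 122.1 67.8 ang 153.0 | mean [479.7 247.9] pca 152.9 sd-size [121.8  66.9] z 39.6 n 888
stand side rect 492.1 -22.1 size 65.8 51.1 ang 99.7 | mean [491.8 -22.4] pca 98.1 sd-size [64.7 51.3] z 119.8 n 722
bottom side rect 495.8 -248.3 size 120.7 61.7 ang 27.0 | mean [ 493.9 -250.3] pca 26.5 sd-size [120.3  61.5] z 78.2 n 2828
side rect 487.6 -253.4 size 179.6 130.7 ang 18.5 | mean [ 480.6 -265.5] pca 169.5 sd-size [207.8 119. ] z 18.3 n 3877
```

```bash
cat > go.py <<'E'
# usage: go.py x y z yawdeg : shift to go in tool axes (cm) after the turn ry about tool y (tool assumed upright)
import sys
from h import *
x,y,z,w=map(float,sys.argv[1:5]); s=env.state()
R=Ro.from_euler('xyz',s['tcp_rot']); p=np.array(s['eef_pos'])
Rt=Ro.from_euler('xyz',[-np.pi/2,0,np.radians(w)])
rv=(R.inv()*Rt).as_rotvec()
print('t',round(s['t'],2),'pos',p.round(1),'rot',np.degrees(s['tcp_rot']).round(2),'j',s['joints'].round(3),'F',s['ft_force'].round(1),'op',round(s['opening'],3))
print('turn first',rv.round(4)); print('then shift cm',(Rt.inv().apply(np.array([x,y,z])-p)/10).round(3))
E
python3 go.py 480.4 253.8 110 63.4
```

```text
t 0.1 pos [232.8 579.8 233.1] rot [-9.000e+01  5.000e-02  6.812e+01] j [ 1.083  0.491  1.559 -0.     1.092 -0.106] F [-0.8  0.1 -0.3] op 0.996
turn first [-0.      0.0824 -0.001 ]
then shift cm [-18.065  12.314 -36.739]
```

Emit:
move_arm(rows=[{"ry": 0.082},{"tx": -2,"ty": 0.6,"tz": -4},{"tx": -2,"ty": 1.3,"tz": -4},{"tx": -2,"ty": 1.3,"tz": -4},{"tx": -2,"ty": 1.3,"tz": -4},{"tx": -2,"ty": 1.3,"tz": -4},{"tx": -2,"ty": 1.3,"tz": -4},{"tx": -2,"ty": 1.3,"tz": -4},{"tx": -2,"ty": 1.3,"tz": -4},{"tx": -2,"ty": 1.3,"tz": -4}])

```text
validation failed for argument at $.ro...
```

```bash
python3 go.py 480.4 253.8 90 63.4
```

```text
t 0.1 pos [232.8 579.8 233.1] rot [-9.000e+01  5.000e-02  6.812e+01] j [ 1.083  0.491  1.559 -0.     1.092 -0.106] F [-0.8  0.1 -0.3] op 0.996
turn first [-0.      0.0824 -0.001 ]
then shift cm [-18.065  14.314 -36.739]
```

Emit:
move_arm(rows=[{"tx": 0,"ty": 0,"tz": 0,"rx": 0,"ry": 0.082,"rz": 0,"grip": 100},{"tx": -2,"ty": 0.6,"tz": -4,"rx": 0,"ry": 0,"rz": 0,"grip": 100},{"tx": -2,"ty": 1.3,"tz": -3.6,"rx": 0,"ry": 0,"rz": 0,"grip": 100},{"tx": -2,"ty": 1.3,"tz": -3.6,"rx": 0,"ry": 0,"rz": 0,"grip": 100},{"tx": -2,"ty": 1.3,"tz": -3.6,"rx": 0,"ry": 0,"rz": 0,"grip": 100},{"tx": -2,"ty": 1.3,"tz": -3.6,"rx": 0,"ry": 0,"rz": 0,"grip": 100},{"tx": -2,"ty": 1.3,"tz": -3.6,"rx": 0,"ry": 0,"rz": 0,"grip": 100},{"tx": -2,"ty": 1.3,"tz": -3.6,"rx": 0,"ry": 0,"rz": 0,"grip": 100},{"tx": -2,"ty": 1.3,"tz": -3.6,"rx": 0,"ry": 0,"rz": 0,"grip": 100},{"tx": -2,"ty": 1.3,"tz": -3.6,"rx": 0,"ry": 0,"rz": 0,"grip": 100}])

```text
t: 0.93
eef_pos: [437.7, 282.9, 127.1]
tcp_rot: [-1.571, 0.0, 1.107]
ft_force: [0.5, 0.3, -0.1]
opening: 0.998
```

```bash
python3 go.py 480.4 253.8 90 63.4
```

```text
t 0.93 pos [437.7 282.9 127.1] rot [-90.     0.    63.44] j [ 0.447  0.488  1.924  0.     0.73  -0.66 ] F [ 0.5  0.3 -0.1] op 0.998
turn first [-0.0001  0.0007 -0.    ]
then shift cm [-0.689  3.714 -5.117]
```

Emit:
move_arm(rows=[{"tx": -0.1,"ty": 1.3,"tz": -2.5,"rx": 0,"ry": 0,"rz": 0,"grip": 100},{"tx": 0,"ty": 1,"tz": -1.4,"rx": 0,"ry": 0,"rz": 0,"grip": 100},{"tx": 0,"ty": 1,"tz": 0,"rx": 0,"ry": 0,"rz": 0,"grip": 100},{"tx": 0,"ty": 0,"tz": 0,"rx": 0,"ry": 0,"rz": 0,"grip": 100}])

```text
t: 1.27
eef_pos: [470.8, 266.2, 92.8]
tcp_rot: [-1.569, 0.002, 1.106]
ft_force: [-0.3, 0.1, -0.3]
opening: 1.002
```

```bash
python3 look.py b; python3 go.py 480.4 253.8 24 63.4; python3 -c "
import cv2,numpy as np
a=[cv2.imread(f'pics/b_{c}.png') for c in('top','side')]
cv2.imwrite('pics/b_crop.png',cv2.resize(np.hstack([a[0][180:330,60:260],a[1][60:210,100:300]]),None,fx=2,fy=2))"
```

```text
t 1.37 pos [470.4 267.1  94.5] rot [-8.994e+01  5.000e-02  6.349e+01] j [ 0.394  0.56   1.9    0.     0.683 -0.714] F [-0.1  0.  -1.2] op 1.002
turn first [-0.001   0.0016 -0.0009]
then shift cm [-0.743  7.052 -1.487]
```

View pics/b_crop.png

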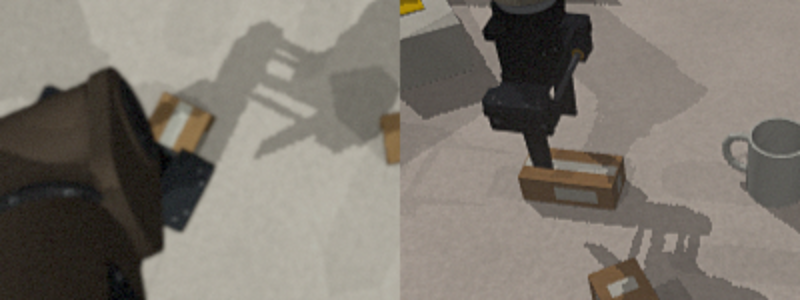

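Emit:
move_arm(rows=[{"tx": -0.4,"ty": 0,"tz": -0.8,"rx": 0,"ry": 0,"rz": 0,"grip": 100},{"tx": -0.3,"ty": 0,"tz": -0.7,"rx": 0,"ry": 0,"rz": 0,"grip": 100},{"tx": 0,"ty": 1,"tz": 0,"rx": 0,"ry": 0,"rz": 0,"grip": 100},{"tx": 0,"ty": 1,"tz": 0,"rx": 0,"ry": 0,"rz": 0,"grip": 100},{"tx": 0,"ty": 1,"tz": 0,"rx": 0,"ry": 0,"rz": 0,"grip": 100},{"tx": 0,"ty": 0,"tz": 0,"rx": 0,"ry": 0,"rz": 0,"grip": 100}])

```text
t: 1.87
eef_pos: [480.8, 253.0, 62.5]
tcp_rot: [-1.569, 0.002, 1.107]
ft_force: [0.1, -0.3, -0.3]
opening: 1.002
```

```bash
python3 go.py 480.4 253.8 24 63.4
```

```text
t 1.87 pos [480.8 253.   62.5] rot [-89.87   0.13  63.43] j [ 0.363  0.615  1.913  0.     0.617 -0.744] F [ 0.1 -0.3 -0.3] op 1.002
turn first [-0.0022  0.0005 -0.0023]
then shift cm [0.053 3.847 0.067]
```

Emit:
move_arm(rows=[{"tx": 0,"ty": 1,"tz": 0,"rx": 0,"ry": 0,"rz": 0,"grip": 100},{"tx": 0,"ty": 1,"tz": 0,"rx": 0,"ry": 0,"rz": 0,"grip": 100},{"tx": 0,"ty": 1,"tz": 0,"rx": 0,"ry": 0,"rz": 0,"grip": 100},{"tx": 0,"ty": 0.7,"tz": 0,"rx": 0,"ry": 0,"rz": 0,"grip": 100},{"tx": 0,"ty": 0,"tz": 0,"rx": 0,"ry": 0,"rz": 0,"grip": 100},{"tx": 0,"ty": 0,"tz": 0,"rx": 0,"ry": 0,"rz": 0,"grip": 100}])

```text
t: 2.37
eef_pos: [481.6, 253.2, 27.2]
tcp_rot: [-1.57, 0.001, 1.107]
ft_force: [-0.2, -0.2, 0.6]
opening: 0.999
```

```bash
python3 go.py 480.4 253.8 24 63.4;  python3 look.py c; python3 -c "
import cv2,numpy as np
a=[cv2.imread(f'pics/c_{c}.png') for c in('top','side')]
cv2.imwrite('pics/c_crop.png',cv2.resize(np.hstack([a[0][180:330,60:260],a[1][60:210,100:300]]),None,fx=2,fy=2))"
```

```text
t 2.37 pos [481.6 253.2  27.2] rot [-8.996e+01  4.000e-02  6.343e+01] j [ 0.363  0.675  1.928  0.     0.54  -0.744] F [-0.2 -0.2  0.6] op 0.999
turn first [-0.0007  0.0005 -0.0007]
then shift cm [-0.005  0.322  0.135]
```

View pics/c_crop.png

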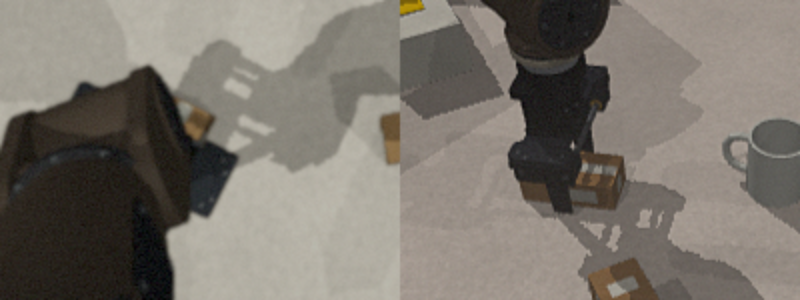

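Emit:
move_arm(rows=[{"tx": 0,"ty": 0.2,"tz": 0.1,"rx": 0,"ry": 0,"rz": 0,"grip": 100},{"tx": 0,"ty": 0,"tz": 0,"rx": 0,"ry": 0,"rz": 0,"grip": 0},{"tx": 0,"ty": 0,"tz": 0,"rx": 0,"ry": 0,"rz": 0,"grip": 0},{"tx": 0,"ty": 0,"tz": 0,"rx": 0,"ry": 0,"rz": 0,"grip": 0},{"tx": 0,"ty": 0,"tz": 0,"rx": 0,"ry": 0,"rz": 0,"grip": 0},{"tx": 0,"ty": 0,"tz": 0,"rx": 0,"ry": 0,"rz": 0,"grip": 0},{"tx": 0,"ty": 0,"tz": 0,"rx": 0,"ry": 0,"rz": 0,"grip": 0}])

```text
t: 3.05
eef_pos: [481.0, 253.8, 25.8]
tcp_rot: [-1.571, -0.0, 1.107]
ft_force: [-0.0, 0.3, 0.1]
opening: 0.632
```

```bash
python3 go.py 496 -244.6 170 -63.5
```

```text
t 3.05 pos [481.  253.8  25.8] rot [-9.001e+01 -1.000e-02  6.343e+01] j [ 0.364  0.676  1.93   0.     0.535 -0.743] F [-0.   0.3  0.1] op 0.632
turn first [-2.0000e-04  2.2153e+00  2.0000e-04]
then shift cm [ 45.272 -14.417 -20.89 ]
```

Emit:
move_arm(rows=[{"tx": 0,"ty": -0.8,"tz": 0,"rx": 0,"ry": 0,"rz": 0,"grip": 0},{"tx": 0,"ty": -1.6,"tz": 0,"rx": 0,"ry": 0,"rz": 0,"grip": 0},{"tx": 0,"ty": -3,"tz": 0,"rx": 0,"ry": 0,"rz": 0,"grip": 0},{"tx": 0,"ty": -3,"tz": 0,"rx": 0,"ry": 0,"rz": 0,"grip": 0},{"tx": 0,"ty": -3,"tz": 0,"rx": 0,"ry": 0,"rz": 0,"grip": 0},{"tx": 0,"ty": -3,"tz": 0,"rx": 0,"ry": 0,"rz": 0,"grip": 0},{"tx": -1,"ty": -2,"tz": -0.5,"rx": 0,"ry": 0,"rz": 0,"grip": 0},{"tx": -2,"ty": -1,"tz": -1,"rx": 0,"ry": 0,"rz": 0,"grip": 0},{"tx": -3,"ty": 0,"tz": -1.5,"rx": 0,"ry": 0,"rz": 0,"grip": 0},{"tx": -3.2,"ty": 0,"tz": -1.6,"rx": 0,"ry": 0,"rz": 0,"grip": 0}])

```text
t: 3.88
eef_pos: [480.4, 150.4, 200.8]
tcp_rot: [-1.572, -0.001, 1.109]
ft_force: [0.0, 0.3, -4.7]
opening: 0.632
```

Emit:
move_arm(rows=[{"tx": -3.2,"ty": 0,"tz": -1.6,"rx": 0,"ry": 0,"rz": 0,"grip": 0},{"tx": -3.2,"ty": 0,"tz": -1.6,"rx": 0,"ry": 0,"rz": 0,"grip": 0},{"tx": -3.2,"ty": 0,"tz": -1.6,"rx": 0,"ry": 0,"rz": 0,"grip": 0},{"tx": -3.2,"ty": 0,"tz": -1.6,"rx": 0,"ry": 0,"rz": 0,"grip": 0},{"tx": -3.2,"ty": 0,"tz": -1.6,"rx": 0,"ry": 0,"rz": 0,"grip": 0},{"tx": -3.2,"ty": 0,"tz": -1.6,"rx": 0,"ry": 0,"rz": 0,"grip": 0},{"tx": -3.2,"ty": 0,"tz": -1.6,"rx": 0,"ry": 0,"rz": 0,"grip": 0},{"tx": -3.2,"ty": 0,"tz": -1.6,"rx": 0,"ry": 0,"rz": 0,"grip": 0},{"tx": -3.2,"ty": 0,"tz": -1.6,"rx": 0,"ry": 0,"rz": 0,"grip": 0},{"tx": -3.2,"ty": 0,"tz": -1.6,"rx": 0,"ry": 0,"rz": 0,"grip": 0}])

```text
t: 4.72
eef_pos: [480.1, -208.5, 200.0]
tcp_rot: [-1.57, -0.0, 1.107]
ft_force: [1.5, -0.6, -2.8]
opening: 0.63
```

```bash
python3 go.py 496 -244.6 170 -63.5
```

```text
t 4.72 pos [ 480.1 -208.5  200. ] rot [-8.997e+01 -1.000e-02  6.342e+01] j [-0.536  0.388  1.846  0.     0.908 -1.643] F [ 1.5 -0.6 -2.8] op 0.63
turn first [-5.0000e-04  2.2151e+00 -6.0000e-04]
then shift cm [ 3.942  3.001 -0.186]
```

Emit:
move_arm(rows=[{"tx": 0,"ty": 0,"tz": 0,"rx": 0,"ry": 0.09,"rz": 0,"grip": 0},{"tx": 0,"ty": 0,"tz": 0,"rx": 0,"ry": 0.125,"rz": 0,"grip": 0},{"tx": 0,"ty": 0,"tz": 0,"rx": 0,"ry": 0.125,"rz": 0,"grip": 0},{"tx": 0,"ty": 0,"tz": 0,"rx": 0,"ry": 0.125,"rz": 0,"grip": 0},{"tx": 0,"ty": 0,"tz": 0,"rx": 0,"ry": 0.125,"rz": 0,"grip": 0},{"tx": 0,"ty": 0,"tz": 0,"rx": 0,"ry": 0.125,"rz": 0,"grip": 0},{"tx": 0,"ty": 0,"tz": 0,"rx": 0,"ry": 0.125,"rz": 0,"grip": 0},{"tx": 0,"ty": 0,"tz": 0,"rx": 0,"ry": 0.125,"rz": 0,"grip": 0},{"tx": 0,"ty": 0,"tz": 0,"rx": 0,"ry": 0.125,"rz": 0,"grip": 0},{"tx": 0,"ty": 0,"tz": 0,"rx": 0,"ry": 0.125,"rz": 0,"grip": 0}])

```text
t: 5.55
eef_pos: [480.4, -206.6, 199.9]
tcp_rot: [-1.57, 0.001, -0.114]
ft_force: [-0.5, 0.6, -5.0]
opening: 0.629
```

Emit:
move_arm(rows=[{"tx": 0,"ty": 0,"tz": 0,"rx": 0,"ry": 0.125,"rz": 0,"grip": 0},{"tx": 0,"ty": 0,"tz": 0,"rx": 0,"ry": 0.125,"rz": 0,"grip": 0},{"tx": 0,"ty": 0,"tz": 0,"rx": 0,"ry": 0.125,"rz": 0,"grip": 0},{"tx": 0,"ty": 0,"tz": 0,"rx": 0,"ry": 0.125,"rz": 0,"grip": 0},{"tx": 0,"ty": 0,"tz": 0,"rx": 0,"ry": 0.125,"rz": 0,"grip": 0},{"tx": 0,"ty": 0,"tz": 0,"rx": 0,"ry": 0.125,"rz": 0,"grip": 0},{"tx": 0,"ty": 0,"tz": 0,"rx": 0,"ry": 0.125,"rz": 0,"grip": 0},{"tx": 0,"ty": 0,"tz": 0,"rx": 0,"ry": 0.125,"rz": 0,"grip": 0},{"tx": 0,"ty": 0,"tz": 0,"rx": 0,"ry": 0,"rz": 0,"grip": 0},{"tx": 0,"ty": 0,"tz": 0,"rx": 0,"ry": 0,"rz": 0,"grip": 0}])

```text
t: 6.38
eef_pos: [480.6, -206.7, 199.8]
tcp_rot: [-1.571, 0.0, -1.104]
ft_force: [0.3, -0.3, -4.1]
opening: 0.631
```

```bash
python3 go.py 496 -244.6 170 -63.5
```

```text
t 6.38 pos [ 480.6 -206.7  199.8] rot [-9.001e+01  2.000e-02 -6.326e+01] j [-0.533  0.388  1.847  0.     0.907  0.571] F [ 0.3 -0.3 -4.1] op 0.631
turn first [ 0.0002  0.0043 -0.0004]
then shift cm [ 4.078  2.985 -0.308]
```

Emit:
move_arm(rows=[{"tx": 1,"ty": 1,"tz": -0.1,"rx": 0,"ry": 0.004,"rz": 0,"grip": 0},{"tx": 1.5,"ty": 1.5,"tz": -0.1,"rx": 0,"ry": 0,"rz": 0,"grip": 0},{"tx": 1.1,"ty": 1.5,"tz": -0.1,"rx": 0,"ry": 0,"rz": 0,"grip": 0},{"tx": 0.5,"ty": 1.5,"tz": 0,"rx": 0,"ry": 0,"rz": 0,"grip": 0},{"tx": 0,"ty": 1,"tz": 0,"rx": 0,"ry": 0,"rz": 0,"grip": 0},{"tx": 0,"ty": 0,"tz": 0,"rx": 0,"ry": 0,"rz": 0,"grip": 0},{"tx": 0,"ty": 0,"tz": 0,"rx": 0,"ry": 0,"rz": 0,"grip": 0}])

```text
t: 6.97
eef_pos: [496.1, -244.8, 134.2]
tcp_rot: [-1.571, 0.001, -1.111]
ft_force: [1.2, -0.8, -2.9]
opening: 0.629
```

```bash
python3 look.py d;python3 go.py 496 -244.6 106 -63.5;   python3 -c "
import cv2,numpy as np
a=[cv2.imread(f'pics/d_{c}.png') for c in('top','side')]
cv2.imwrite('pics/d_crop.png',cv2.resize(np.hstack([a[0][180:330,280:480],a[1][230:380,150:350]]),None,fx=2,fy=2))"
```

```text
t 7.07 pos [ 496.5 -244.9  135.4] rot [-8.997e+01 -4.000e-02 -6.365e+01] j [-0.577  0.513  1.839  0.     0.789  0.533] F [ 0.  -0.4 -3.9] op 0.63
turn first [-0.0005 -0.0027  0.0006]
then shift cm [-0.048  2.936 -0.037]
```

View pics/d_crop.png

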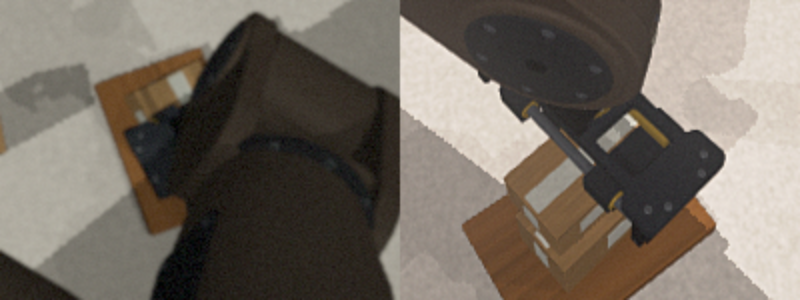

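```bash
python3 -c "
import cv2
a=cv2.imread('pics/d_side.png')
cv2.imwrite('pics/d_z.png',cv2.resize(a[290:380,180:300],None,fx=6,fy=6,interpolation=cv2.INTER_CUBIC))
a=cv2.imread('pics/d_top.png')
cv2.imwrite('pics/d_zt.png',cv2.resize(a[200:300,320:420],None,fx=6,fy=6,interpolation=cv2.INTER_CUBIC))"
```

```text
(no output)
```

View pics/d_z.png

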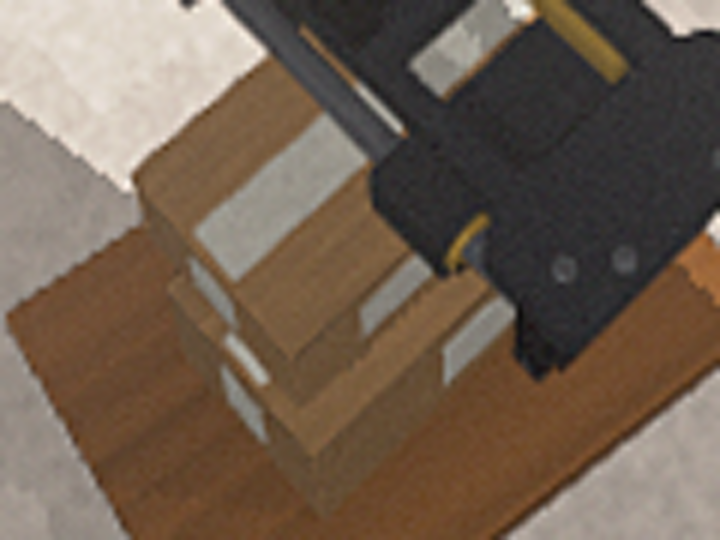

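View pics/d_zt.png

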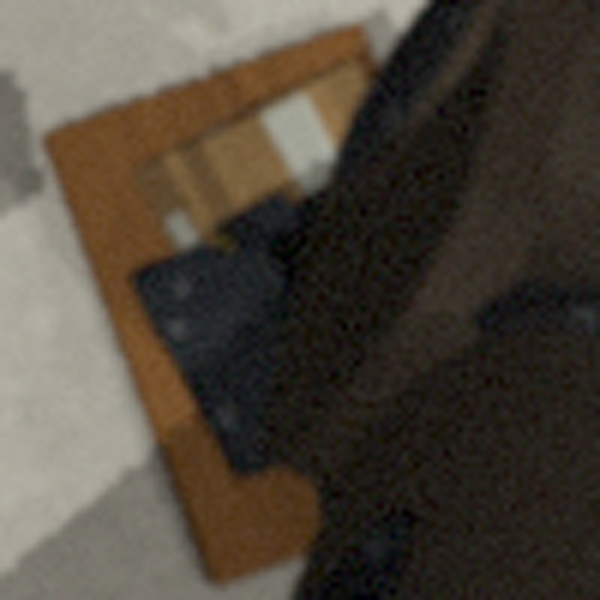

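Run:
```python
from h import *
f=ray('side',[(202.5,320.8),(228.3,350)],149.6)[:,:2]
b=ray('side',[(208.7,337.5),(232,365.3)],78)[:,:2]
print(f,b,f-b, np.linalg.norm(f[0]-f[1]),np.linalg.norm(b[0]-b[1]))
a=np.radians(26.5);ax=np.array([np.cos(a),np.sin(a)]);n=np.array([-ax[1],ax[0]])
print('along',(f-b)@ax,'across',(f-b)@n)
p,d=load('d','side');W=world('side',d)
print(W[335,222],W[365,232], W[362,232], W[345,228],W[325,210])
```

```text
[[ 430.09482631 -248.92299526]
 [ 455.27018195 -299.20227178]] [[ 432.08568802 -248.56447028]
 [ 456.61107363 -299.64047349]] [[-1.99086171 -0.35852497]
 [-1.34089168  0.4382017 ]] 56.22992245293714 56.659091434885354
along [-1.94166361 -1.0044854 ] across [0.56746182 0.9904647 ]
[ 451.94225459 -276.97919248  149.80662056] [ 456.69716998 -299.52868981   79.07041895] [ 457.78249074 -295.59855722   79.82017118] [ 456.56529963 -292.39312356  148.87297781] [ 439.01776228 -257.71077312  148.67108356]
```

Emit:
move_arm(rows=[{"tx": 0,"ty": 0.6,"tz": 0.1,"rx": 0,"ry": 0,"rz": 0,"grip": 0},{"tx": 0,"ty": 0.7,"tz": 0,"rx": 0,"ry": 0,"rz": 0,"grip": 0},{"tx": 0,"ty": 0.7,"tz": 0,"rx": 0,"ry": 0,"rz": 0,"grip": 0},{"tx": 0,"ty": 0.5,"tz": 0,"rx": 0,"ry": 0,"rz": 0,"grip": 0},{"tx": 0,"ty": 0.3,"tz": 0,"rx": 0,"ry": 0,"rz": 0,"grip": 0},{"tx": 0,"ty": 0,"tz": 0,"rx": 0,"ry": 0,"rz": 0,"grip": 0},{"tx": 0,"ty": 0,"tz": 0,"rx": 0,"ry": 0,"rz": 0,"grip": 0},{"tx": 0,"ty": 0,"tz": 0,"rx": 0,"ry": 0,"rz": 0,"grip": 0}])

```text
t: 7.73
eef_pos: [497.4, -244.6, 106.9]
tcp_rot: [-1.571, -0.0, -1.112]
ft_force: [0.1, 0.2, -4.0]
opening: 0.628
```

```bash
python3 go.py 497.3 -244 103.8 -63.5
```

```text
t 7.73 pos [ 497.4 -244.6  106.9] rot [-8.999e+01 -1.000e-02 -6.371e+01] j [-0.576  0.555  1.859  0.     0.727  0.536] F [ 0.1  0.2 -4. ] op 0.628
turn first [-0.0002 -0.0037  0.0002]
then shift cm [-0.054  0.307  0.021]
```

Emit:
move_arm(rows=[{"tx": 0,"ty": 0.15,"tz": 0,"rx": 0,"ry": 0,"rz": 0,"grip": 0},{"tx": 0,"ty": 0.1,"tz": 0,"rx": 0,"ry": 0,"rz": 0,"grip": 0},{"tx": 0,"ty": 0,"tz": 0,"rx": 0,"ry": 0,"rz": 0,"grip": 0},{"tx": 0,"ty": 0,"tz": 0,"rx": 0,"ry": 0,"rz": 0,"grip": 0}])

```text
t: 8.07
eef_pos: [497.2, -244.5, 104.3]
tcp_rot: [-1.571, 0.0, -1.112]
ft_force: [0.8, 0.3, -4.6]
opening: 0.631
```

Emit:
move_arm(rows=[{"tx": 0,"ty": 0.08,"tz": 0,"rx": 0,"ry": 0,"rz": 0,"grip": 0},{"tx": 0,"ty": 0,"tz": 0,"rx": 0,"ry": 0,"rz": 0,"grip": 0},{"tx": 0,"ty": 0,"tz": 0,"rx": 0,"ry": 0,"rz": 0,"grip": 0}])

```text
t: 8.32
eef_pos: [497.3, -244.6, 103.8]
tcp_rot: [-1.57, -0.0, -1.112]
ft_force: [-1.5, 0.9, 3.1]
opening: 0.628
```

Emit:
move_arm(rows=[{"tx": 0,"ty": 0,"tz": 0,"rx": 0,"ry": 0,"rz": 0,"grip": 80},{"tx": 0,"ty": 0,"tz": 0,"rx": 0,"ry": 0,"rz": 0,"grip": 90},{"tx": 0,"ty": 0,"tz": 0,"rx": 0,"ry": 0,"rz": 0,"grip": 95},{"tx": 0,"ty": 0,"tz": 0,"rx": 0,"ry": 0,"rz": 0,"grip": 95},{"tx": 0,"ty": 0,"tz": 0,"rx": 0,"ry": 0,"rz": 0,"grip": 95},{"tx": 0,"ty": -1,"tz": 0,"rx": 0,"ry": 0,"rz": 0,"grip": 95},{"tx": 0,"ty": -2,"tz": 0,"rx": 0,"ry": 0,"rz": 0,"grip": 95},{"tx": 0,"ty": -3,"tz": 0,"rx": 0,"ry": 0,"rz": 0,"grip": 95},{"tx": 0,"ty": -3,"tz": 0,"rx": 0,"ry": 0,"rz": 0,"grip": 95},{"tx": 0,"ty": -3,"tz": 0,"rx": 0,"ry": 0,"rz": 0,"grip": 95}])

```text
t: 9.15
eef_pos: [497.0, -244.4, 225.4]
tcp_rot: [-1.571, 0.0, -1.112]
ft_force: [0.9, -0.4, -0.9]
opening: 0.948
```

```bash
python3 go.py 440 -100 230 10.2
```

```text
t 9.15 pos [ 497.  -244.4  225.4] rot [-9.000e+01  1.000e-02 -6.371e+01] j [-0.576  0.399  1.745  0.     0.998  0.536] F [ 0.9 -0.4 -0.9] op 0.948
turn first [-1.0000e-04 -1.2901e+00 -1.0000e-04]
then shift cm [-3.055 -0.456 15.217]
```

```bash
cat > kin.py <<'E'
import numpy as np
D=np.array([[.491,1.559,232.8,579.8,233.1],[.56,1.9,470.4,267.1,94.5],[.615,1.913,480.8,253,62.5],[.676,1.93,481,253.8,25.8],[.388,1.847,480.6,-206.7,199.8],[.513,1.839,496.5,-244.9,135.4],[.555,1.859,497.4,-244.6,106.9],[.399,1.745,497,-244.4,225.4]])
A=[];b=[]
for j2,j3,x,y,z in D:
    s=j2+j3; r=np.hypot(x,y)
    A+=[[1,0,np.sin(j2),np.cos(j2),np.sin(s),np.cos(s)],[0,1,np.cos(j2),-np.sin(j2),np.cos(s),-np.sin(s)]]; b+=[r,z]
A=np.array(A);b=np.array(b)
for cols in ([0,1,2,3,4,5],[0,1,2,4,5],[0,1,2,4]):
    x,res,rk,sv=np.linalg.lstsq(A[:,cols],b,rcond=None); print(cols,x.round(1),(A[:,cols]@x-b).round(1),sv[-1].round(2))
E
python3 kin.py
```

```text
[0, 1, 2, 3, 4, 5] [  2.6 -54.  584.2   4.3 408.5  42.3] [ 0.1  0.   0.1  0.2  0.5 -0.3 -0.3  0.2  0.   0.1 -0.3 -0.3 -0.1  0.
 -0.   0. ] 0.12
[0, 1, 2, 4, 5] [  4.7 -55.3 584.2 410.3  41.9] [ 0.2  0.4  0.1  0.1  0.5 -0.2 -0.2  0.4 -0.1 -0.2 -0.3 -0.4 -0.1  0.
 -0.1 -0.1] 0.12
[0, 1, 2, 4] [ 15.5 -30.7 515.4 402.6] [-9.   5.1  2.  -1.2  1.4 -1.4 -0.4 -0.7  4.4 -1.6  0.8 -0.5  0.6 -0.2
  0.2  0.5] 0.18
```

Emit:
move_arm(rows=[{"tx": 0,"ty": -0.5,"tz": 0,"rx": 0,"ry": 0.1,"rz": 0,"grip": 95},{"tx": 0,"ty": -0.5,"tz": 0,"rx": 0,"ry": 0.1,"rz": 0,"grip": 95},{"tx": 0,"ty": -0.5,"tz": 0,"rx": 0,"ry": 0.081,"rz": 0,"grip": 95},{"tx": -3.2,"ty": 0,"tz": -0.5,"rx": 0,"ry": 0,"rz": 0,"grip": 95},{"tx": -3.2,"ty": 0,"tz": -0.5,"rx": 0,"ry": 0,"rz": 0,"grip": 95},{"tx": -3.2,"ty": 0,"tz": -0.5,"rx": 0,"ry": 0,"rz": 0,"grip": 95},{"tx": -3.2,"ty": 0,"tz": -0.5,"rx": 0,"ry": 0,"rz": 0,"grip": 95},{"tx": -3.2,"ty": 0,"tz": -0.5,"rx": 0,"ry": 0,"rz": 0,"grip": 95},{"tx": -3.2,"ty": 0,"tz": -0.5,"rx": 0,"ry": 0,"rz": 0,"grip": 95},{"tx": -3.2,"ty": 0,"tz": -0.8,"rx": 0,"ry": 0,"rz": 0,"grip": 95}])

```text
t: 9.98
eef_pos: [419.7, -29.5, 239.2]
tcp_rot: [-1.57, -0.0, -1.393]
ft_force: [0.2, 0.6, -0.3]
opening: 0.95
```

Emit:
move_arm(rows=[{"tx": 0,"ty": 0,"tz": 0,"rx": 0.1,"ry": 0,"rz": 0,"grip": 95},{"tx": 0,"ty": 0,"tz": 0,"rx": 0.1,"ry": 0,"rz": 0,"grip": 95},{"tx": 0,"ty": 0,"tz": 0,"rx": 0.1,"ry": 0,"rz": 0,"grip": 95},{"tx": 0,"ty": 0,"tz": 0,"rx": 0.1,"ry": 0,"rz": 0,"grip": 95},{"tx": 0,"ty": 0,"tz": 0,"rx": 0,"ry": 0,"rz": 0,"grip": 95},{"tx": 0,"ty": 0,"tz": 0,"rx": 0,"ry": 0,"rz": 0,"grip": 95}])

```text
t: 10.48
eef_pos: [419.7, -31.0, 239.0]
tcp_rot: [-1.172, 0.0, -1.395]
ft_force: [0.3, -0.1, -0.2]
opening: 0.949
```

```bash
python3 look.py e; python3 -c "
from h import *
s=env.state();print(s['t'],np.array(s['eef_pos']).round(1),np.array(s['tcp_rot']).round(4),np.array(s['joints']).round(4))
face('e','top',(496,-245),118);face('e','top',(496,-245),78);face('e','side',(496,-245),118)"
```

```text
10.5833 [420.8 -31.1 239. ] [-1.1723e+00 -2.0000e-04 -1.3935e+00] [-0.3504  0.0806  2.2322  0.4072  0.5156  0.7189]
top rect 496.4 -242.1 size 119.5 61.6 ang 26.1 | mean [ 496.  -242.5] pca 26.3 sd-size [119.8  61. ] z 117.0 n 1742
top rect 489.8 -214.3 size 38.2 1.9 ang 24.3 | mean [ 490.7 -214.1] pca 26.1 sd-size [39.7  2.3] z 79.2 n 20
side rect 496.3 -246.3 size 120.8 62.0 ang 26.1 | mean [ 493.9 -248.1] pca 26.4 sd-size [120.5  61.5] z 118.2 n 3066
```

View pics/e_side.png

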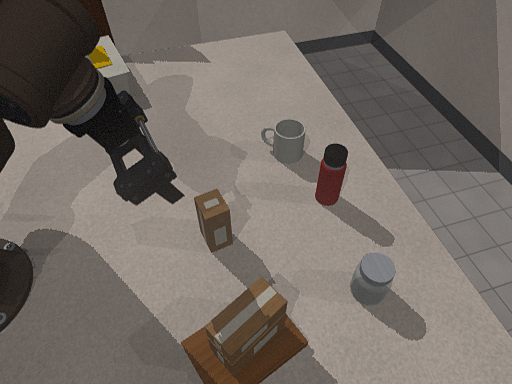

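View pics/e_top.png

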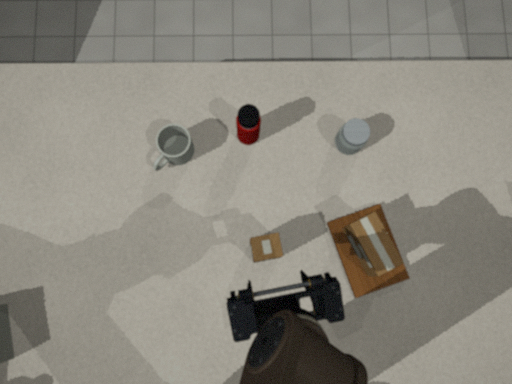

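```bash
cat > kin2.py <<'E'
import numpy as np
from scipy.optimize import least_squares
D=np.array([[.364,.676,1.93,0,.535,481,253.8,25.8],[1.0834,.4915,1.5594,0,1.0917,232.8,579.8,233.1],[.363,.615,1.913,0,.617,480.8,253,62.5],[-.533,.388,1.847,0,.907,480.6,-206.7,199.8],[-.576,.555,1.859,0,.727,497.4,-244.6,106.9],[-.576,.399,1.745,0,.998,497,-244.4,225.4],
[-0.3504,0.0806,2.2322,0.4072,0.5156,420.8,-31.1,239.]])
def fk(P,q):
    a1,h,L2,c3,c4,L6,e=P; j1,j2,j3,j4,j5=q; s=j2+j3
    f=np.array([np.sin(s),0,np.cos(s)]);g=np.array([np.cos(s),0,-np.sin(s)]);p=np.array([0,1,0])
    k=g*np.cos(j4)+p*np.sin(j4)
    t=f*np.cos(j5)+k*np.sin(j5);qq=-f*np.sin(j5)+k*np.cos(j5)
    W=np.array([a1,0,h])+L2*np.array([np.sin(j2),0,np.cos(j2)])+c3*f+c4*g
    X=W+L6*t+e*qq; c,si=np.cos(j1),np.sin(j1); M=np.array([[c,-si,0],[si,c,0],[0,0,1]])
    return M@X,M@t
if __name__=='__main__':
    P0=np.array([0,200,550,420,0,300,0.])
    for fixed in ([],[6],[4,6],[0,4,6]):
        fr=[i for i in range(7) if i not in fixed]
        def r(v):
            P=np.zeros(7);P[fr]=v
            return np.concatenate([fk(P,d[:5])[0]-d[5:] for d in D])
        o=least_squares(r,P0[fr]); P=np.zeros(7);P[fr]=o.x
        print(P.round(1),np.abs(o.fun).max().round(2),o.fun[-3:].round(1))
E
python3 kin2.py
```

```text
[ 78.6 260.9 697.5 423.3  90.  370.2 111.1] 62.36 [ 2.  -5.7 -4.9]
[-31.3 319.9 697.9 422.6  93.4 432.3   0. ] 62.35 [  1.1 -33.2  23.7]
[-53.5 253.5 625.8 413.4   0.  374.6   0. ] 59.73 [  5.5 -46.8  13.6]
[  0.  229.  578.1 372.5   0.  335.2   0. ] 58.8 [  8.9 -56.2   5.6]
```

```bash
sed -i 's/a1,h,L2,c3,c4,L6,e=P/a1,h,L2,c3,c4,L6,e,dl=P/; s/X=W+L6\*t+e\*qq/X=W+L6*t+e*qq+np.array([0,dl,0])/; s/300,0.\])/300,0.,66])/; s/range(7)/range(8)/; s/zeros(7)/zeros(8)/g' kin2.py; python3 kin2.py
```

```text
[-2.000e-01  1.968e+02  5.867e+02  4.112e+02  4.300e+01  2.528e+02
 -0.000e+00  6.590e+01] 0.3 [-0.  0.  0.]
[-2.000e-01  1.968e+02  5.867e+02  4.112e+02  4.300e+01  2.528e+02
  0.000e+00  6.590e+01] 0.29 [-0.  0. -0.]
[ -9.9 165.2 552.6 406.9   0.  224.4   0.   66.7] 8.2 [ 2.  -5.8 -4.9]
[  0.  160.4 543.7 399.4   0.  216.8   0.   66.9] 8.93 [ 2.6 -7.4 -6.4]
```

```bash
cat > ik.py <<'E'
import numpy as np
h,L2,c3,c4,L6,dl=196.8,586.7,411.2,43.0,252.8,65.9
lim=np.array([[-3.1,3.1],[-.84,2.19],[.05,2.79],[-1.13,4.28],[.06,2.93],[-2.69,2.69]])
def ik(p,t,x):
    W=np.array(p)-L6*np.array(t); R=np.hypot(W[0],W[1])
    j1=np.arctan2(W[1],W[0])-np.arcsin(dl/R); r=np.sqrt(R*R-dl*dl); z=W[2]-h
    L3=np.hypot(c3,c4); be=np.arctan2(c4,c3)  # c3 f + c4 g : direction angle s+be
    c=(r*r+z*z-L2**2-L3**2)/(2*L2*L3)
    if abs(c)>1: return None
    k=np.arccos(c); j3=k-be; j2=np.arctan2(r,z)-np.arctan2(L3*np.sin(k),L2+L3*np.cos(k)); s=j2+j3
    C,S=np.cos(j1),np.sin(j1); Mt=np.array([[C,S,0],[-S,C,0],[0,0,1]]); tt=Mt@t; xx=Mt@x
    f=np.array([np.sin(s),0,np.cos(s)]);g=np.array([np.cos(s),0,-np.sin(s)]);P=np.array([0,1,0])
    j5=np.arctan2(np.hypot(tt@g,tt@P),tt@f); j4=np.arctan2(tt@P,tt@g)
    kk=g*np.cos(j4)+P*np.sin(j4); q=-f*np.sin(j5)+kk*np.cos(j5); x0=-q; z0=np.cross(x0,tt)
    j6=np.arctan2(-(xx@z0),xx@x0)
    return np.array([j1,j2,j3,j4,j5,j6])
def tool(th,head,sgn=1):
    a=np.radians(th);b=np.radians(head); H=np.array([np.cos(b),np.sin(b),0])
    t=np.sin(a)*H-np.cos(a)*np.array([0,0,1]); x=sgn*np.array([H[1],-H[0],0]); return t,x
E
python3 - <<'E'
from ik import *
np.set_printoptions(precision=3,suppress=True)
print(ik([420.8,-31.1,239],*tool(22.83,10.2)))
for th in (20,30,40,50,60,70):
    for pos in ([493,-17,60],[493,-17,75]):
        q=ik(pos,*tool(th,10.2)); print(th,pos,q, None if q is None else ((q>lim[:,0])&(q<lim[:,1])).all())
for th in (0,-20,-30,-40,-50,-60,-70):
    for pos in ([530,-10,25],[560,-5,25]):
        q=ik(pos,*tool(th,10.2)); print(th,pos,q, None if q is None else ((q>lim[:,0])&(q<lim[:,1])).all())
E
```

```text
[-0.351  0.08   2.232  0.408  0.516  0.717]
20 [493, -17, 60] [-0.241  0.544  2.249  1.377  0.142 -0.201] True
20 [493, -17, 75] [-0.241  0.51   2.239  1.1    0.157  0.08 ] True
30 [493, -17, 60] [-0.285  0.573  2.351  2.413  0.342 -1.28 ] True
30 [493, -17, 75] [-0.285  0.533  2.343  2.311  0.308 -1.173] True
40 [493, -17, 60] [-0.334  0.642  2.448  2.597  0.654 -1.529] True
40 [493, -17, 75] [-0.334  0.597  2.441  2.559  0.609 -1.482] True
50 [493, -17, 60] [-0.385  0.759  2.533  2.635  1.002 -1.666] True
50 [493, -17, 75] [-0.385  0.707  2.529  2.617  0.954 -1.633] True
60 [493, -17, 60] [-0.433  0.918  2.599  2.609  1.364 -1.787] True
60 [493, -17, 75] [-0.433  0.864  2.599  2.602  1.318 -1.759] True
70 [493, -17, 60] [-0.475  1.098  2.634  2.528  1.703 -1.919] True
70 [493, -17, 75] [-0.475  1.047  2.641  2.531  1.667 -1.893] True
0 [530, -10, 25] [-0.144  0.667  1.965  0.     0.509  1.249] True
0 [560, -5, 25] [-0.127  0.691  1.89   0.     0.561  1.266] True
-20 [530, -10, 25] [-0.099  0.763  1.752 -0.114  0.966  1.375] True
-20 [560, -5, 25] [-0.086  0.791  1.672 -0.105  1.019  1.377] True
-30 [530, -10, 25] [-0.082  0.827  1.651 -0.14   1.177  1.398] True
-30 [560, -5, 25] [-0.071  0.855  1.567 -0.131  1.232  1.398] True
-40 [530, -10, 25] [-0.068  0.897  1.555 -0.161  1.376  1.412] True
-40 [560, -5, 25] [-0.059  0.926  1.467 -0.153  1.434  1.409] True
-50 [530, -10, 25] [-0.058  0.97   1.466 -0.18   1.565  1.419] True
-50 [560, -5, 25] [-0.049  1.001  1.374 -0.173  1.626  1.414] True
-60 [530, -10, 25] [-0.05   1.045  1.386 -0.2    1.743  1.421] True
-60 [560, -5, 25] [-0.041  1.076  1.29  -0.195  1.807  1.413] True
-70 [530, -10, 25] [-0.044  1.12   1.317 -0.222  1.91   1.419] True
-70 [560, -5, 25] [-0.036  1.151  1.218 -0.219  1.978  1.408] True
```

Emit:
move_arm(rows=[{"tx": 0,"ty": 0,"tz": 0,"rx": -0.1,"ry": 0,"rz": 0,"grip": 95},{"tx": 0,"ty": 0,"tz": 0,"rx": -0.1,"ry": 0,"rz": 0,"grip": 95},{"tx": 0,"ty": 0,"tz": 0,"rx": -0.1,"ry": 0,"rz": 0,"grip": 95},{"tx": 0,"ty": 0,"tz": 0,"rx": -0.1,"ry": 0,"rz": 0,"grip": 95},{"tx": 0,"ty": 0,"tz": 0,"rx": 0,"ry": 0,"rz": 0,"grip": 95},{"tx": 0,"ty": 0,"tz": 0,"rx": 0,"ry": 0,"rz": 0,"grip": 95}])

```text
t: 11.08
eef_pos: [421.2, -30.7, 238.1]
tcp_rot: [-1.571, -0.001, -1.392]
ft_force: [-0.1, 0.9, -0.4]
opening: 0.951
```

```bash
python3 go.py 492.8 -17.1 180 -79.8
```

```text
t 11.08 pos [421.2 -30.7 238.1] rot [-8.999e+01 -5.000e-02 -7.977e+01] j [-2.290e-01  1.960e-01  2.019e+00 -1.000e-03  9.260e-01  1.164e+00] F [-0.1  0.9 -0.4] op 0.951
turn first [-0.0002  0.0006  0.0009]
then shift cm [-0.067  5.809  7.288]
```

Emit:
move_arm(rows=[{"tx": 0,"ty": 1,"tz": 2,"rx": 0,"ry": 0,"rz": 0,"grip": 100},{"tx": -0.1,"ty": 2,"tz": 2.5,"rx": 0,"ry": 0,"rz": 0,"grip": 100},{"tx": 0,"ty": 2,"tz": 2,"rx": 0,"ry": 0,"rz": 0,"grip": 100},{"tx": 0,"ty": 0.8,"tz": 0.8,"rx": 0,"ry": 0,"rz": 0,"grip": 100},{"tx": 0,"ty": 0,"tz": 0,"rx": 0,"ry": 0,"rz": 0,"grip": 100},{"tx": 0,"ty": 0,"tz": 0,"rx": 0,"ry": 0,"rz": 0,"grip": 100},{"tx": 0,"ty": 0,"tz": 0,"rx": 0,"ry": 0,"rz": 0,"grip": 100}])

```text
t: 11.67
eef_pos: [491.1, -17.1, 181.3]
tcp_rot: [-1.57, -0.0, -1.393]
ft_force: [-0.0, -0.5, 0.5]
opening: 0.999
```

```bash
python3 go.py 492.8 -17.1 95 -79.8; python3 look.py f side;  python3 -c "
import cv2
a=cv2.imread('pics/f_side.png')
cv2.imwrite('pics/f_z.png',cv2.resize(a[120:270,130:290],None,fx=4,fy=4,interpolation=cv2.INTER_CUBIC))"
```

```text
t 11.67 pos [491.1 -17.1 181.3] rot [-8.995e+01 -1.000e-02 -7.983e+01] j [-0.169  0.371  1.941  0.     0.828  1.224] F [-0.  -0.5  0.5] op 0.999
turn first [-0.0009 -0.0005  0.0002]
then shift cm [0.031 8.634 0.163]
```

View pics/f_z.png

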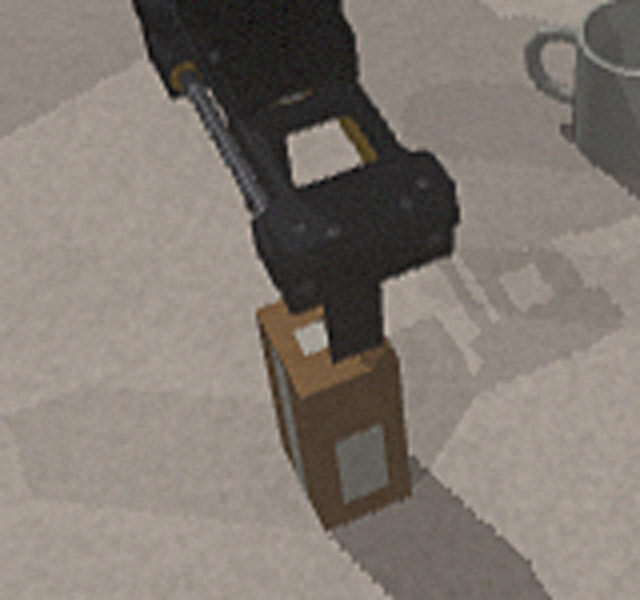

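Emit:
move_arm(rows=[{"tx": 0,"ty": 1,"tz": 0.1,"rx": 0,"ry": 0,"rz": 0,"grip": 100},{"tx": 0,"ty": 1.2,"tz": 0,"rx": 0,"ry": 0,"rz": 0,"grip": 100},{"tx": 0,"ty": 1.2,"tz": 0,"rx": 0,"ry": 0,"rz": 0,"grip": 100},{"tx": 0,"ty": 1.2,"tz": 0,"rx": 0,"ry": 0,"rz": 0,"grip": 100},{"tx": 0,"ty": 1.2,"tz": 0,"rx": 0,"ry": 0,"rz": 0,"grip": 100},{"tx": 0,"ty": 1.2,"tz": 0,"rx": 0,"ry": 0,"rz": 0,"grip": 100},{"tx": 0,"ty": 1,"tz": 0,"rx": 0,"ry": 0,"rz": 0,"grip": 100},{"tx": 0,"ty": 0.6,"tz": 0,"rx": 0,"ry": 0,"rz": 0,"grip": 100},{"tx": 0,"ty": 0,"tz": 0,"rx": 0,"ry": 0,"rz": 0,"grip": 100},{"tx": 0,"ty": 0,"tz": 0,"rx": 0,"ry": 0,"rz": 0,"grip": 100}])

```text
t: 12.55
eef_pos: [492.9, -16.7, 94.5]
tcp_rot: [-1.571, 0.0, -1.393]
ft_force: [0.2, 0.5, -0.4]
opening: 0.996
```

```bash
python3 go.py 492.8 -17.1 95 -79.8; python3 look.py g side;  python3 -c "
import cv2
a=cv2.imread('pics/g_side.png')
cv2.imwrite('pics/g_z.png',cv2.resize(a[120:270,130:290],None,fx=4,fy=4,interpolation=cv2.INTER_CUBIC))"
```

```text
t 12.55 pos [492.9 -16.7  94.5] rot [-9.000e+01  1.000e-02 -7.982e+01] j [-0.168  0.512  2.016  0.     0.613  1.225] F [ 0.2  0.5 -0.4] op 0.996
turn first [ 0.0001 -0.0003 -0.0001]
then shift cm [ 0.036 -0.05  -0.012]
```

View pics/g_z.png

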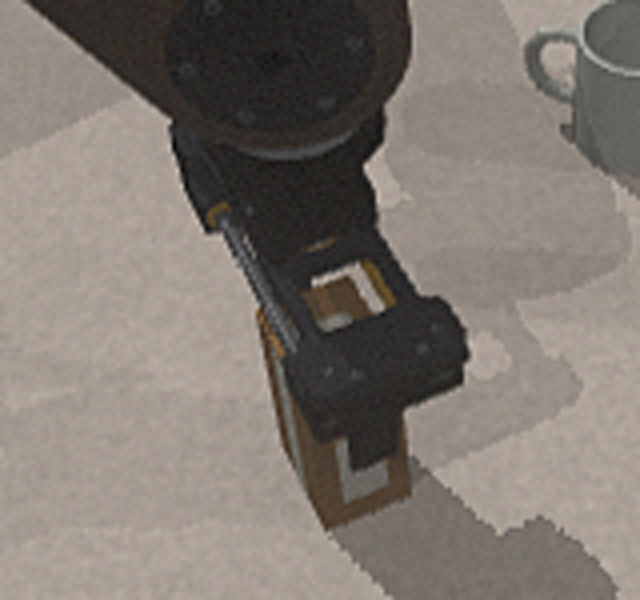

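Emit:
move_arm(rows=[{"tx": 0,"ty": 0,"tz": 0,"rx": 0,"ry": 0,"rz": 0,"grip": 60},{"tx": 0,"ty": 0,"tz": 0,"rx": 0,"ry": 0,"rz": 0,"grip": 40},{"tx": 0,"ty": 0,"tz": 0,"rx": 0,"ry": 0,"rz": 0,"grip": 0},{"tx": 0,"ty": 0,"tz": 0,"rx": 0,"ry": 0,"rz": 0,"grip": 0},{"tx": 0,"ty": 0,"tz": 0,"rx": 0,"ry": 0,"rz": 0,"grip": 0},{"tx": 0,"ty": 0,"tz": 0,"rx": 0,"ry": 0,"rz": 0,"grip": 0},{"tx": 0,"ty": -0.5,"tz": 0,"rx": 0,"ry": 0,"rz": 0,"grip": 0},{"tx": 0,"ty": -1,"tz": 0,"rx": 0,"ry": 0,"rz": 0,"grip": 0},{"tx": 0,"ty": -1.5,"tz": 0,"rx": 0,"ry": 0,"rz": 0,"grip": 0},{"tx": 0,"ty": -1,"tz": 0,"rx": 0,"ry": 0,"rz": 0,"grip": 0}])

```text
t: 13.43
eef_pos: [493.0, -16.7, 135.9]
tcp_rot: [-1.57, -0.0, -1.393]
ft_force: [0.2, -0.7, -1.1]
opening: 0.631
```

```bash
python3 - <<'E'
from ik import *
np.set_printoptions(precision=3,suppress=True)
import itertools
for (r,a) in ((520,45),(560,45),(560,55)):
    A=np.radians(a); hd=a-np.degrees(np.arcsin(66/r))
    print(r,a,hd,r*np.cos(A),r*np.sin(A))
    for th,z in ((0,95),(-75,65),(-60,65),(-30,60),(0,50),(15,30)):
        q=ik([r*np.cos(A),r*np.sin(A),z],*tool(th,hd)); print(th,q, None if q is None else ((q>lim[:,0])&(q<lim[:,1])).all())
E
python3 go.py 396 396 125 -52
```

```text
520 45 37.708175359595025 367.6955262170047 367.69552621700467
0 [0.658 0.538 1.952 0.    0.652 1.571] True
-75 [0.658 1.091 1.328 0.    2.031 1.571] True
-60 [0.658 0.981 1.416 0.    1.792 1.571] True
-30 [0.658 0.767 1.666 0.    1.232 1.571] True
0 [0.658 0.614 1.979 0.    0.548 1.571] True
15 [ 0.658  0.623  2.15  -0.001  0.107  1.572] True
560 45 38.2315517136048 395.9797974644666 395.97979746446657
0 [0.667 0.579 1.854 0.    0.709 1.571] True
-75 [0.667 1.134 1.196 0.    2.12  1.571] True
-60 [0.667 1.025 1.289 0.    1.875 1.571] True
-30 [0.667 0.809 1.555 0.    1.302 1.571] True
0 [0.667 0.65  1.879 0.    0.612 1.571] True
15 [ 0.667  0.648  2.053 -0.     0.179  1.571] True
560 55 48.2315517136048 321.20280435658583 458.7251448018354
0 [0.842 0.579 1.854 0.    0.709 1.571] True
-75 [0.842 1.134 1.196 0.    2.12  1.571] True
-60 [0.842 1.025 1.289 0.    1.875 1.571] True
-30 [0.842 0.809 1.555 0.    1.302 1.571] True
0 [0.842 0.65  1.879 0.    0.612 1.571] True
15 [ 0.842  0.648  2.053 -0.     0.179  1.571] True
t 13.43 pos [493.  -16.7 135.9] rot [-89.98  -0.   -79.81] j [-0.168  0.442  1.982  0.     0.716  1.225] F [ 0.2 -0.7 -1.1] op 0.631
turn first [-3.000e-04 -4.854e-01  1.000e-04]
then shift cm [-38.487   1.094  17.766]
```

Run:
```python
from h import *
np.set_printoptions(precision=0,suppress=True)
p,d=load('a','side');W=world('side',d)
for u,v in ((100,50),(75,60),(110,90),(135,85),(118,50),(30,70),(45,85),(5,20)): print(u,v,W[v,u])
p,d=load('e','top');W=world('top',d)
for u,v in ((25,310),(46,325),(45,290),(10,340)): print('t',u,v,W[v,u])
```

```text
100 50 [306. 692.  84.]
75 60 [210. 779.  18.]
110 90 [314. 540.  40.]
135 85 [382. 608.  -1.]
118 50 [ 272. 1832. -521.]
30 70 [105. 655.  75.]
45 85 [124. 658.  19.]
5 20 [102. 673. 213.]
t 25 310 [367. 517.  -0.]
t 46 325 [334. 469.  -1.]
t 45 290 [410. 474.   3.]
t 10 340 [305. 540.  11.]
```

Emit:
move_arm(rows=[{"tx": 0,"ty": -0.5,"tz": 0,"rx": 0,"ry": -0.08,"rz": 0,"grip": 0},{"tx": 0,"ty": 0,"tz": 0,"rx": 0,"ry": -0.12,"rz": 0,"grip": 0},{"tx": 0,"ty": 0,"tz": 0,"rx": 0,"ry": -0.114,"rz": 0,"grip": 0},{"tx": -1,"ty": 0,"tz": 0.4,"rx": 0,"ry": 0,"rz": 0,"grip": 0},{"tx": -2,"ty": 0,"tz": 0.8,"rx": 0,"ry": 0,"rz": 0,"grip": 0},{"tx": -3,"ty": 0,"tz": 1.2,"rx": 0,"ry": 0,"rz": 0,"grip": 0},{"tx": -3,"ty": 0,"tz": 1.2,"rx": 0,"ry": 0,"rz": 0,"grip": 0},{"tx": -3,"ty": 0,"tz": 1.2,"rx": 0,"ry": 0,"rz": 0,"grip": 0},{"tx": -3,"ty": 0,"tz": 1.2,"rx": 0,"ry": 0,"rz": 0,"grip": 0},{"tx": -3,"ty": 0,"tz": 1.2,"rx": 0,"ry": 0,"rz": 0,"grip": 0}])

```text
t: 14.27
eef_pos: [470.5, 178.1, 139.9]
tcp_rot: [-1.571, 0.0, -1.084]
ft_force: [0.2, 0.6, -1.8]
opening: 0.635
```

Emit:
move_arm(rows=[{"tx": -3,"ty": 0,"tz": 1.2,"rx": 0,"ry": 0,"rz": 0,"grip": 0},{"tx": -3,"ty": 0,"tz": 1.2,"rx": 0,"ry": 0,"rz": 0,"grip": 0},{"tx": -3,"ty": 0,"tz": 1.3,"rx": 0,"ry": 0,"rz": 0,"grip": 0},{"tx": -2.4,"ty": 0,"tz": 1.1,"rx": 0,"ry": 0,"rz": 0,"grip": 0},{"tx": -1.5,"ty": 0,"tz": 0.7,"rx": 0,"ry": 0,"rz": 0,"grip": 0},{"tx": -0.5,"ty": 0,"tz": 0.2,"rx": 0,"ry": 0,"rz": 0,"grip": 0},{"tx": 0,"ty": 0.5,"tz": 0,"rx": 0,"ry": 0,"rz": 0,"grip": 0},{"tx": 0,"ty": 1,"tz": 0,"rx": 0,"ry": 0,"rz": 0,"grip": 0},{"tx": 0,"ty": 0,"tz": 0,"rx": 0,"ry": 0,"rz": 0,"grip": 0},{"tx": 0,"ty": 0,"tz": 0,"rx": 0,"ry": 0,"rz": 0,"grip": 0}])

```text
t: 15.1
eef_pos: [458.1, 319.9, 123.7]
tcp_rot: [-1.573, -0.0, -1.081]
ft_force: [0.5, 0.5, -1.2]
opening: 0.633
```

```bash
python3 go.py 459 321 94.5 -61.8
```

```text
t 15.1 pos [458.1 319.9 123.7] rot [-90.11  -0.   -61.93] j [ 0.491  0.536  1.834 -0.     0.773  1.572] F [ 0.5  0.5 -1.2] op 0.633
turn first [ 0.0019 -0.0023  0.    ]
then shift cm [-0.052  2.918  0.131]
```

```bash
python3 look.py i side;  python3 -c "
import cv2
a=cv2.imread('pics/i_side.png')
cv2.imwrite('pics/i_z.png',cv2.resize(a[20:220,100:300],None,fx=3,fy=3,interpolation=cv2.INTER_CUBIC))"
```

```text
(no output)
```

View pics/i_z.png

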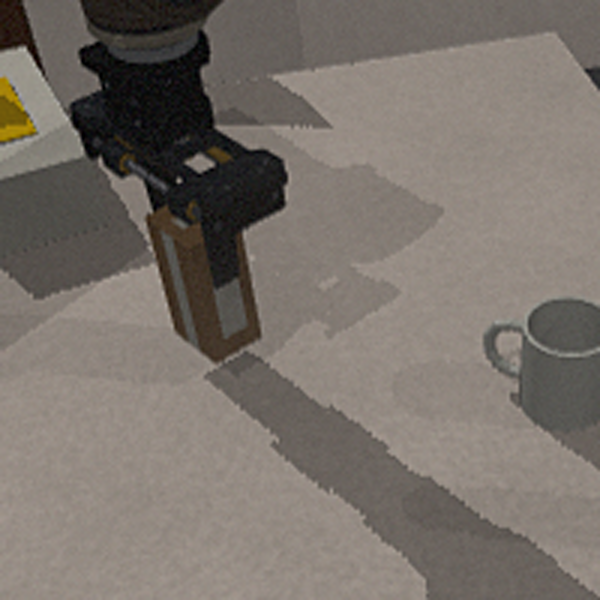

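Emit:
move_arm(rows=[{"tx": 0,"ty": 0.6,"tz": 0,"rx": 0,"ry": 0,"rz": 0,"grip": 0},{"tx": 0,"ty": 0.7,"tz": 0,"rx": 0,"ry": 0,"rz": 0,"grip": 0},{"tx": 0,"ty": 0.6,"tz": 0,"rx": 0,"ry": 0,"rz": 0,"grip": 0},{"tx": 0,"ty": 0.4,"tz": 0,"rx": 0,"ry": 0,"rz": 0,"grip": 0},{"tx": 0,"ty": 0.2,"tz": 0,"rx": 0,"ry": 0,"rz": 0,"grip": 0},{"tx": 0,"ty": 0.1,"tz": 0,"rx": 0,"ry": 0,"rz": 0,"grip": 0},{"tx": 0,"ty": 0,"tz": 0,"rx": 0,"ry": 0,"rz": 0,"grip": 0},{"tx": 0,"ty": 0,"tz": 0,"rx": 0,"ry": 0,"rz": 0,"grip": 0}])

```text
t: 15.82
eef_pos: [458.4, 321.1, 98.6]
tcp_rot: [-1.571, 0.0, -1.079]
ft_force: [-0.2, -0.8, -2.4]
opening: 0.633
```

Emit:
move_arm(rows=[{"tx": 0,"ty": 0.2,"tz": 0,"rx": 0,"ry": 0,"rz": 0,"grip": 0},{"tx": 0,"ty": 0.1,"tz": 0,"rx": 0,"ry": 0,"rz": 0,"grip": 0},{"tx": 0,"ty": 0.1,"tz": 0,"rx": 0,"ry": 0,"rz": 0,"grip": 0},{"tx": 0,"ty": 0,"tz": 0,"rx": 0,"ry": 0,"rz": 0,"grip": 0},{"tx": 0,"ty": 0,"tz": 0,"rx": 0,"ry": 0,"rz": 0,"grip": 0}])

```text
t: 16.23
eef_pos: [458.4, 321.0, 94.5]
tcp_rot: [-1.571, 0.0, -1.079]
ft_force: [0.2, 0.4, -2.7]
opening: 0.63
```

Emit:
move_arm(rows=[{"tx": 0,"ty": 0.06,"tz": 0,"rx": 0,"ry": 0,"rz": 0,"grip": 0},{"tx": 0,"ty": 0,"tz": 0,"rx": 0,"ry": 0,"rz": 0,"grip": 0},{"tx": 0,"ty": 0,"tz": 0,"rx": 0,"ry": 0,"rz": 0,"grip": 0}])

```text
t: 16.48
eef_pos: [458.5, 321.0, 94.4]
tcp_rot: [-1.57, -0.0, -1.079]
ft_force: [-0.6, -1.3, 4.7]
opening: 0.631
```

Emit:
move_arm(rows=[{"tx": 0,"ty": 0,"tz": 0,"rx": 0,"ry": 0,"rz": 0,"grip": 75},{"tx": 0,"ty": 0,"tz": 0,"rx": 0,"ry": 0,"rz": 0,"grip": 85},{"tx": 0,"ty": 0,"tz": 0,"rx": 0,"ry": 0,"rz": 0,"grip": 100},{"tx": 0,"ty": 0,"tz": 0,"rx": 0,"ry": 0,"rz": 0,"grip": 100},{"tx": 0,"ty": 0,"tz": 0,"rx": 0,"ry": 0,"rz": 0,"grip": 100},{"tx": 0,"ty": -0.8,"tz": 0,"rx": 0,"ry": 0,"rz": 0,"grip": 100},{"tx": 0,"ty": -2,"tz": 0,"rx": 0,"ry": 0,"rz": 0,"grip": 100},{"tx": 0,"ty": -3,"tz": 0,"rx": 0,"ry": 0,"rz": 0,"grip": 100},{"tx": 0,"ty": -3,"tz": 0,"rx": 0,"ry": 0,"rz": 0,"grip": 100},{"tx": 0,"ty": -3,"tz": 0,"rx": 0,"ry": 0,"rz": 0,"grip": 100}])

```text
t: 17.32
eef_pos: [458.1, 320.9, 213.7]
tcp_rot: [-1.571, 0.0, -1.079]
ft_force: [-0.1, 0.1, 0.5]
opening: 1.0
```

```bash
python3 - <<'E'
from ik import *
np.set_printoptions(precision=3,suppress=True)
H=np.array([np.cos(np.radians(28.2)),np.sin(np.radians(28.2)),0])
P=np.array([458.5,321,65])+4*H
for n,p,th in (('up',P+[0,0,160]+90*H,0),('up',P+[0,0,160]+90*H,-40),('up',P+[0,0,160]+90*H,-75),('pre',P+90*.966*H+[0,0,23],-75),('pick',P,-75),('lift',P+[0,0,20],-75),('mid',P+[0,0,0],-40),('m2',P+[0,0,0],0),('end',P-[0,0,37],15)):
    q=ik(p,*tool(th,28.2)); print(n,p,th,q,None if q is None else ((q>lim[:,0])&(q<lim[:,1])).all())
E
python3 go.py 540 366 225 -61.8
```

```text
up [541.343 365.42  225.   ] 0 [0.493 0.539 1.495 0.    1.107 1.571] True
up [541.343 365.42  225.   ] -40 [0.493 0.837 1.055 0.    1.947 1.571] True
up [541.343 365.42  225.   ] -75 [0.493 1.091 0.819 0.001 2.541 1.571] True
pre [538.646 363.974  88.   ] -75 [0.493 1.232 0.85  0.001 2.369 1.571] True
pick [462.025 322.89   65.   ] -75 [0.493 1.139 1.183 0.    2.129 1.571] True
lift [462.025 322.89   85.   ] -75 [0.493 1.112 1.188 0.    2.15  1.571] True
mid [462.025 322.89   65.   ] -40 [0.493 0.879 1.445 0.    1.516 1.571] True
m2 [462.025 322.89   65.   ] 0 [0.493 0.629 1.863 0.    0.65  1.571] True
end [462.025 322.89   28.   ] 15 [ 0.493  0.655  2.045 -0.001  0.181  1.572] True
t 17.32 pos [458.1 320.9 213.7] rot [-90.     0.   -61.82] j [0.493 0.42  1.746 0.    0.976 1.572] F [-0.1  0.1  0.5] op 1.0
turn first [ 0.0001 -0.0004 -0.0001]
then shift cm [-0.103 -1.128  9.351]
```

Emit:
move_arm(rows=[{"tx": 0,"ty": -0.4,"tz": 2,"rx": 0,"ry": 0,"rz": 0,"grip": 100},{"tx": -0.1,"ty": -0.4,"tz": 3,"rx": 0,"ry": 0,"rz": 0,"grip": 100},{"tx": 0,"ty": -0.3,"tz": 3,"rx": 0,"ry": 0,"rz": 0,"grip": 100},{"tx": 0,"ty": 0,"tz": 1.3,"rx": 0,"ry": 0,"rz": 0,"grip": 100},{"tx": 0,"ty": 0,"tz": 0,"rx": -0.12,"ry": 0,"rz": 0,"grip": 100},{"tx": 0,"ty": 0,"tz": 0,"rx": -0.12,"ry": 0,"rz": 0,"grip": 100},{"tx": 0,"ty": 0,"tz": 0,"rx": -0.12,"ry": 0,"rz": 0,"grip": 100},{"tx": 0,"ty": 0,"tz": 0,"rx": -0.12,"ry": 0,"rz": 0,"grip": 100},{"tx": 0,"ty": 0,"tz": 0,"rx": -0.12,"ry": 0,"rz": 0,"grip": 100},{"tx": 0,"ty": 0,"tz": 0,"rx": -0.12,"ry": 0,"rz": 0,"grip": 100}])

```text
t: 18.15
eef_pos: [540.1, 365.9, 224.2]
tcp_rot: [-2.295, 0.0, -1.079]
ft_force: [-0.9, -0.6, 0.4]
opening: 0.998
```

Emit:
move_arm(rows=[{"tx": 0,"ty": 0,"tz": 0,"rx": -0.12,"ry": 0,"rz": 0,"grip": 100},{"tx": 0,"ty": 0,"tz": 0,"rx": -0.12,"ry": 0,"rz": 0,"grip": 100},{"tx": 0,"ty": 0,"tz": 0,"rx": -0.12,"ry": 0,"rz": 0,"grip": 100},{"tx": 0,"ty": 0,"tz": 0,"rx": -0.12,"ry": 0,"rz": 0,"grip": 100},{"tx": 0,"ty": 0,"tz": 0,"rx": -0.109,"ry": 0,"rz": 0,"grip": 100},{"tx": 0,"ty": 0,"tz": 0,"rx": 0,"ry": 0,"rz": 0,"grip": 100},{"tx": 0,"ty": 0,"tz": 0,"rx": 0,"ry": 0,"rz": 0,"grip": 100}])

```text
t: 18.73
eef_pos: [539.9, 365.8, 221.5]
tcp_rot: [-2.879, 0.0, -1.079]
ft_force: [-0.2, 0.1, -0.4]
opening: 1.003
```

```bash
cat > tgo.py <<'E'
# tgo.py x y z theta heading : shift in present tool axes, and turn
import sys
from h import *
from ik import tool
x,y,z,th,hd=map(float,sys.argv[1:6]); s=env.state()
R=Ro.from_euler('xyz',s['tcp_rot']); p=np.array(s['eef_pos'])
t,xx=tool(th,hd); Rt=Ro.from_matrix(np.c_[xx,t,np.cross(xx,t)])
print('t',round(s['t'],2),'pos',p.round(1),'rpy',np.array(s['tcp_rot']).round(3),'j',s['joints'].round(3),'F',s['ft_force'].round(1),'op',round(s['opening'],3))
print('turn',(R.inv()*Rt).as_rotvec().round(4),'shift in present tool axes cm',(R.inv().apply(np.array([x,y,z])-p)/10).round(3),' tool y',R.apply([0,1,0]).round(3),'tool z',R.apply([0,0,1]).round(3))
E
python3 look.py k; python3 tgo.py 538.6 364 88 -75 28.2; python3 -c "
from h import *
face('k','top',(458,320),120,8,60);face('k','side',(458,320),120,8,60)"
```

```text
t 18.83 pos [539.9 365.9 224. ] rpy [-2.874  0.    -1.079] j [0.494 1.088 0.824 0.003 2.533 1.574] F [-0.2 -0.2  0.2] op 1.001
turn [-0.0054 -0.     -0.0003] shift in present tool axes cm [ 0.107  3.79  13.067]  tool y [-0.85  -0.456 -0.264] tool z [ 0.233  0.125 -0.965]
top rect 465.1 307.3 size 51.3 34.2 ang 25.4 | mean [464.7 307.1] pca 24.1 sd-size [50.9 33.7] z 119.6 n 427
side rect 457.5 312.9 size 69.1 55.2 ang 118.7 | mean [457.7 312.9] pca 113.6 sd-size [67.5 54. ] z 119.1 n 382
```

View pics/k_side.png

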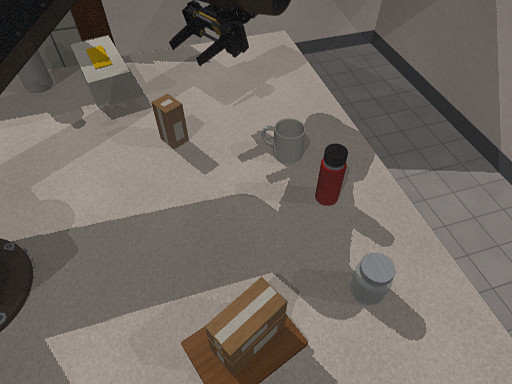

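View pics/k_top.png

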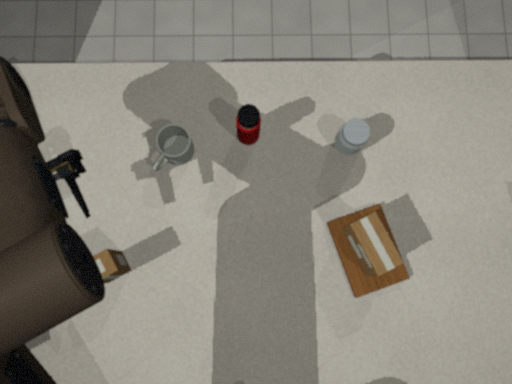

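```bash
python3 -c "
from h import *
for tol in (2,3,4): face('k','side',(458,320),120,tol,60)
for tol in (2,3,4): face('a','side',(493,-17),120,tol,60)
import cv2
a=cv2.imread('pics/k_side.png')
cv2.imwrite('pics/k_z.png',cv2.resize(a[85:160,140:200],None,fx=8,fy=8,interpolation=cv2.INTER_CUBIC))"
```

```text
side rect 457.7 316.9 size 62.2 50.9 ang 118.7 | mean [457.8 316.9] pca 118.1 sd-size [61.7 50.9] z 119.9 n 307
side rect 457.6 316.1 size 63.6 51.9 ang 118.7 | mean [457.6 316.3] pca 118.4 sd-size [62.4 51.5] z 119.8 n 331
side rect 457.5 315.8 size 64.0 52.2 ang 118.7 | mean [457.3 315.7] pca 116.6 sd-size [63.2 52.1] z 119.7 n 343
side rect 492.1 -19.7 size 61.1 50.2 ang 99.9 | mean [492.  -20.3] pca 99.8 sd-size [60.5 50.6] z 120.2 n 633
side rect 492.2 -20.1 size 62.0 50.3 ang 99.7 | mean [492.1 -20.6] pca 100.3 sd-size [61.3 50.5] z 120.1 n 667
side rect 491.9 -20.6 size 62.8 51.0 ang 99.7 | mean [492.  -21.1] pca 100.1 sd-size [62.3 50.8] z 120.1 n 686
```

View pics/k_z.png

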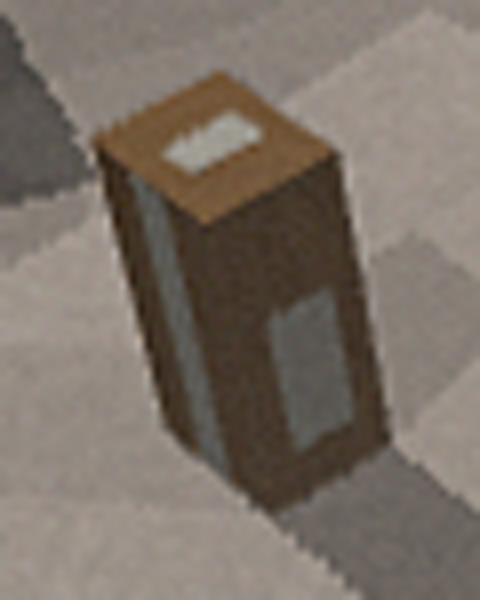

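Emit:
move_arm(rows=[{"tx": 0.1,"ty": 0.4,"tz": 1.5,"rx": -0.005,"ry": 0,"rz": 0,"grip": 100},{"tx": 0,"ty": 0.8,"tz": 2.7,"rx": 0,"ry": 0,"rz": 0,"grip": 100},{"tx": 0,"ty": 0.8,"tz": 2.7,"rx": 0,"ry": 0,"rz": 0,"grip": 100},{"tx": 0,"ty": 0.8,"tz": 2.7,"rx": 0,"ry": 0,"rz": 0,"grip": 100},{"tx": 0,"ty": 0.6,"tz": 2.1,"rx": 0,"ry": 0,"rz": 0,"grip": 100},{"tx": 0,"ty": 0.4,"tz": 1.3,"rx": 0,"ry": 0,"rz": 0,"grip": 100},{"tx": 0,"ty": 0,"tz": 0,"rx": 0,"ry": 0,"rz": 0,"grip": 100},{"tx": 0,"ty": 0,"tz": 0,"rx": 0,"ry": 0,"rz": 0,"grip": 100}])

```text
t: 19.5
eef_pos: [537.2, 363.3, 87.9]
tcp_rot: [-2.884, 0.0, -1.079]
ft_force: [-0.3, -0.5, 0.6]
opening: 0.999
```

```bash
python3 tgo.py 462 322.9 65 -75 28.2;python3 look.py l side
```

```text
t 19.5 pos [537.2 363.3  87.9] rpy [-2.884  0.    -1.079] j [4.930e-01 1.231e+00 8.550e-01 1.000e-03 2.369e+00 1.572e+00] F [-0.3 -0.5  0.6] op 0.999
turn [ 0.0045 -0.     -0.0004] shift in present tool axes cm [0.01  8.84  0.038]  tool y [-0.852 -0.457 -0.255] tool z [ 0.224  0.12  -0.967]
```

View pics/l_side.png

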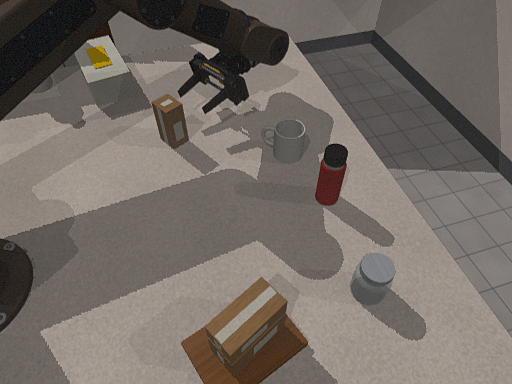

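Clear of everything; the open fingers straddle the carton's line (carton at about (170,120), fingers at (200,95)). Advance along the fingers.

Emit:
move_arm(rows=[{"tx": 0,"ty": 0.8,"tz": 0,"rx": 0,"ry": 0,"rz": 0,"grip": 100},{"tx": 0,"ty": 1.2,"tz": 0,"rx": 0,"ry": 0,"rz": 0,"grip": 100},{"tx": 0,"ty": 1.4,"tz": 0,"rx": 0,"ry": 0,"rz": 0,"grip": 100},{"tx": 0,"ty": 1.4,"tz": 0,"rx": 0,"ry": 0,"rz": 0,"grip": 100},{"tx": 0,"ty": 1.4,"tz": 0,"rx": 0,"ry": 0,"rz": 0,"grip": 100},{"tx": 0,"ty": 1.3,"tz": 0,"rx": 0,"ry": 0,"rz": 0,"grip": 100},{"tx": 0,"ty": 0.9,"tz": 0,"rx": 0,"ry": 0,"rz": 0,"grip": 100},{"tx": 0,"ty": 0.4,"tz": 0,"rx": 0,"ry": 0,"rz": 0,"grip": 100},{"tx": 0,"ty": 0,"tz": 0,"rx": 0,"ry": 0,"rz": 0,"grip": 100},{"tx": 0,"ty": 0,"tz": 0,"rx": 0,"ry": 0,"rz": 0,"grip": 100}])

```text
t: 20.38
eef_pos: [462.7, 323.4, 66.2]
tcp_rot: [-2.883, 0.0, -1.079]
ft_force: [-0.2, 1.1, 0.3]
opening: 1.002
```

```bash
python3 tgo.py 462 322.9 65 -75 28.2;python3 look.py m side;python3 -c "
import cv2
a=cv2.imread('pics/m_side.png')
cv2.imwrite('pics/m_z.png',cv2.resize(a[40:165,130:290],None,fx=5,fy=4.7,interpolation=cv2.INTER_CUBIC))"
```

```text
t 20.38 pos [462.7 323.4  66.2] rpy [-2.883  0.    -1.079] j [4.930e-01 1.139e+00 1.179e+00 1.000e-03 2.135e+00 1.571e+00] F [-0.2  1.1  0.3] op 1.002
turn [ 0.0028 -0.     -0.0004] shift in present tool axes cm [0.01  0.112 0.092]  tool y [-0.852 -0.456 -0.256] tool z [ 0.226  0.121 -0.967]
```

View pics/m_z.png

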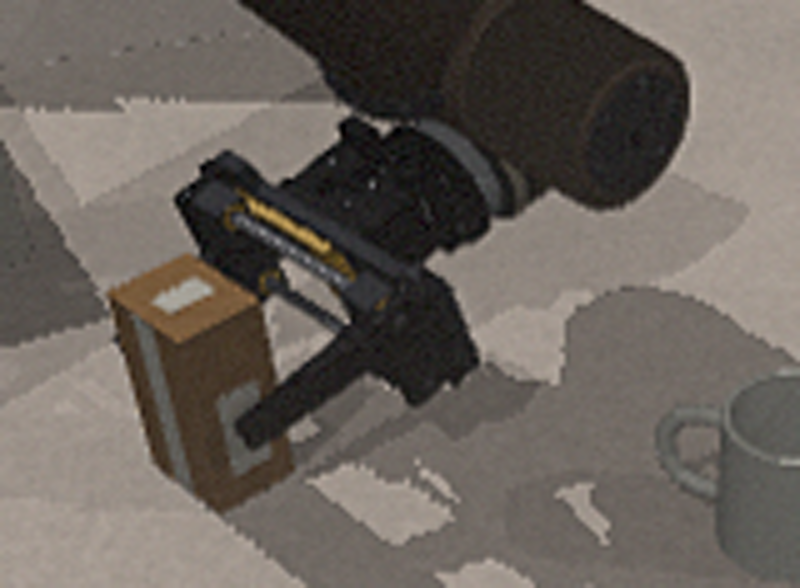

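Emit:
move_arm(rows=[{"tx": 0,"ty": 0,"tz": 0,"rx": 0,"ry": 0,"rz": 0,"grip": 60},{"tx": 0,"ty": 0,"tz": 0,"rx": 0,"ry": 0,"rz": 0,"grip": 40},{"tx": 0,"ty": 0,"tz": 0,"rx": 0,"ry": 0,"rz": 0,"grip": 0},{"tx": 0,"ty": 0,"tz": 0,"rx": 0,"ry": 0,"rz": 0,"grip": 0},{"tx": 0,"ty": 0,"tz": 0,"rx": 0,"ry": 0,"rz": 0,"grip": 0},{"tx": 0,"ty": 0,"tz": 0,"rx": 0,"ry": 0,"rz": 0,"grip": 0},{"tx": 0,"ty": -0.13,"tz": -0.48,"rx": 0,"ry": 0,"rz": 0,"grip": 0},{"tx": 0,"ty": -0.26,"tz": -0.97,"rx": 0,"ry": 0,"rz": 0,"grip": 0},{"tx": 0,"ty": -0.26,"tz": -0.97,"rx": 0,"ry": 0,"rz": 0,"grip": 0},{"tx": 0,"ty": -0.13,"tz": -0.48,"rx": 0,"ry": 0,"rz": 0,"grip": 0}])

```text
t: 21.27
eef_pos: [462.5, 323.3, 97.0]
tcp_rot: [-2.883, 0.0, -1.079]
ft_force: [-0.9, -0.2, -1.2]
opening: 0.631
```

```bash
python3 tgo.py 462 322.9 95 -75 28.2;python3 look.py n side;python3 -c "
import cv2
a=cv2.imread('pics/n_side.png')
cv2.imwrite('pics/n_z.png',cv2.resize(a[40:165,130:290],None,fx=5,fy=4.7,interpolation=cv2.INTER_CUBIC))"
```

```text
t 21.27 pos [462.5 323.3  97. ] rpy [-2.883  0.    -1.079] j [4.930e-01 1.099e+00 1.186e+00 1.000e-03 2.168e+00 1.571e+00] F [-0.9 -0.2 -1.2] op 0.631
turn [ 0.003  -0.     -0.0004] shift in present tool axes cm [0.01  0.116 0.175]  tool y [-0.852 -0.456 -0.256] tool z [ 0.226  0.121 -0.967]
```

View pics/n_z.png

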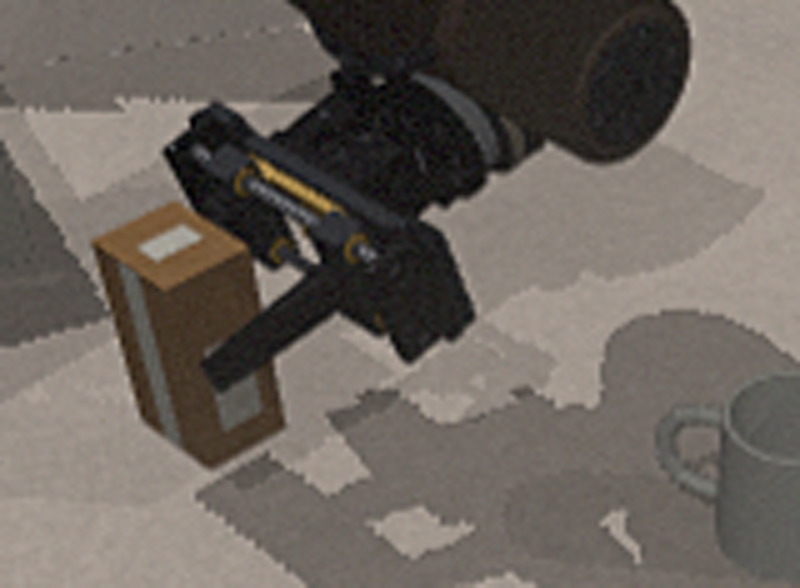

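Emit:
move_arm(rows=[{"tx": 0,"ty": 0,"tz": 0,"rx": 0.05,"ry": 0,"rz": 0,"grip": 0},{"tx": 0,"ty": 0,"tz": 0,"rx": 0.1,"ry": 0,"rz": 0,"grip": 0},{"tx": 0,"ty": 0,"tz": 0,"rx": 0.1,"ry": 0,"rz": 0,"grip": 0},{"tx": 0,"ty": 0,"tz": 0,"rx": 0.1,"ry": 0,"rz": 0,"grip": 0},{"tx": 0,"ty": 0,"tz": 0,"rx": 0.1,"ry": 0,"rz": 0,"grip": 0},{"tx": 0,"ty": 0,"tz": 0,"rx": 0.1,"ry": 0,"rz": 0,"grip": 0},{"tx": 0,"ty": 0,"tz": 0,"rx": 0.1,"ry": 0,"rz": 0,"grip": 0},{"tx": 0,"ty": 0,"tz": 0,"rx": 0.1,"ry": 0,"rz": 0,"grip": 0},{"tx": 0,"ty": 0,"tz": 0,"rx": 0.1,"ry": 0,"rz": 0,"grip": 0},{"tx": 0,"ty": 0,"tz": 0,"rx": 0.1,"ry": 0,"rz": 0,"grip": 0}])

```text
t: 22.15
eef_pos: [462.3, 323.2, 96.0]
tcp_rot: [-1.929, 0.0, -1.079]
ft_force: [-0.2, -0.8, -3.2]
opening: 0.631
```

Emit:
move_arm(rows=[{"tx": 0,"ty": 0,"tz": 0,"rx": 0.1,"ry": 0,"rz": 0,"grip": 0},{"tx": 0,"ty": 0,"tz": 0,"rx": 0.1,"ry": 0,"rz": 0,"grip": 0},{"tx": 0,"ty": 0,"tz": 0,"rx": 0.1,"ry": 0,"rz": 0,"grip": 0},{"tx": 0,"ty": 0,"tz": 0,"rx": 0.1,"ry": 0,"rz": 0,"grip": 0},{"tx": 0,"ty": 0,"tz": 0,"rx": 0.1,"ry": 0,"rz": 0,"grip": 0},{"tx": 0,"ty": 0,"tz": 0,"rx": 0.1,"ry": 0,"rz": 0,"grip": 0},{"tx": 0,"ty": 0,"tz": 0,"rx": 0.02,"ry": 0,"rz": 0,"grip": 0},{"tx": 0,"ty": 0,"tz": 0,"rx": 0,"ry": 0,"rz": 0,"grip": 0},{"tx": 0,"ty": 0,"tz": 0,"rx": 0,"ry": 0,"rz": 0,"grip": 0}])

```text
t: 22.9
eef_pos: [462.1, 323.1, 95.6]
tcp_rot: [-1.316, 0.0, -1.079]
ft_force: [-0.1, 0.4, -2.0]
opening: 0.63
```

```bash
python3 tgo.py 462 322.9 29 14.8 28.2;python3 look.py o side;python3 -c "
import cv2
a=cv2.imread('pics/o_side.png')
cv2.imwrite('pics/o_z.png',cv2.resize(a[40:165,100:260],None,fx=5,fy=4.7,interpolation=cv2.INTER_CUBIC))"
```

```text
t 22.9 pos [462.1 323.1  95.6] rpy [-1.316  0.    -1.079] j [ 4.930e-01  5.320e-01  2.004e+00 -1.000e-03  3.510e-01  1.573e+00] F [-0.1  0.4 -2. ] op 0.63
turn [ 0.0032 -0.0004  0.    ] shift in present tool axes cm [ 0.009  6.436 -1.697]  tool y [ 0.222  0.119 -0.968] tool z [0.853 0.457 0.252]
```

View pics/o_z.png

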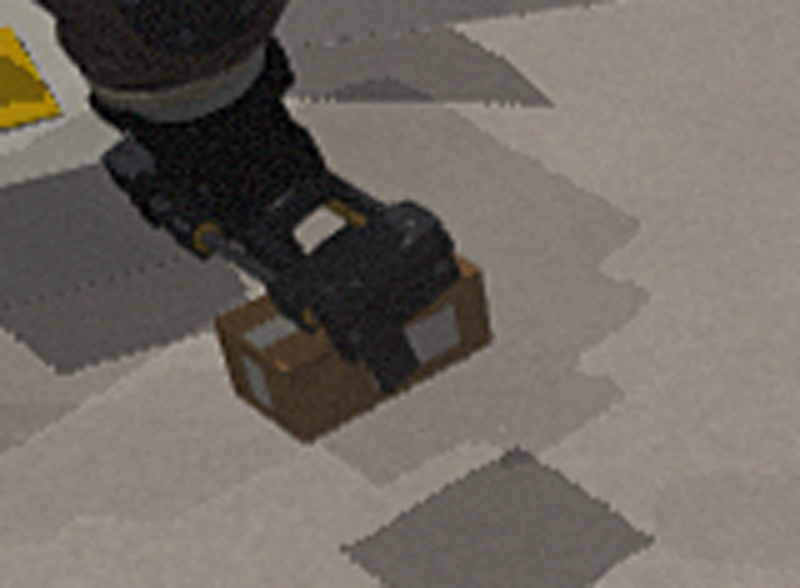

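Emit:
move_arm(rows=[{"tx": 0,"ty": 0.7,"tz": -0.18,"rx": 0,"ry": 0,"rz": 0,"grip": 0},{"tx": 0,"ty": 1,"tz": -0.26,"rx": 0,"ry": 0,"rz": 0,"grip": 0},{"tx": 0,"ty": 1,"tz": -0.26,"rx": 0,"ry": 0,"rz": 0,"grip": 0},{"tx": 0,"ty": 1,"tz": -0.26,"rx": 0,"ry": 0,"rz": 0,"grip": 0},{"tx": 0,"ty": 1,"tz": -0.26,"rx": 0,"ry": 0,"rz": 0,"grip": 0},{"tx": 0,"ty": 0.7,"tz": -0.18,"rx": 0,"ry": 0,"rz": 0,"grip": 0},{"tx": 0,"ty": 0.4,"tz": -0.1,"rx": 0,"ry": 0,"rz": 0,"grip": 0},{"tx": 0,"ty": 0,"tz": 0,"rx": 0,"ry": 0,"rz": 0,"grip": 0},{"tx": 0,"ty": 0,"tz": 0,"rx": 0,"ry": 0,"rz": 0,"grip": 0}])

```text
t: 23.7
eef_pos: [462.4, 323.2, 35.0]
tcp_rot: [-1.315, 0.0, -1.079]
ft_force: [-0.3, 0.3, -2.4]
opening: 0.628
```

Emit:
move_arm(rows=[{"tx": 0,"ty": 0.2,"tz": -0.05,"rx": 0,"ry": 0,"rz": 0,"grip": 0},{"tx": 0,"ty": 0.1,"tz": -0.03,"rx": 0,"ry": 0,"rz": 0,"grip": 0},{"tx": 0,"ty": 0,"tz": 0,"rx": 0,"ry": 0,"rz": 0,"grip": 0},{"tx": 0,"ty": 0,"tz": 0,"rx": 0,"ry": 0,"rz": 0,"grip": 0}])

```text
t: 24.03
eef_pos: [462.4, 323.2, 32.4]
tcp_rot: [-1.314, 0.0, -1.079]
ft_force: [0.9, 0.7, -2.6]
opening: 0.632
```

```bash
python3 look.py p side;python3 -c "
import cv2
a=cv2.imread('pics/p_side.png')
cv2.imwrite('pics/p_z.png',cv2.resize(a[60:185,110:270],None,fx=5,fy=4.7,interpolation=cv2.INTER_CUBIC))
from h import *
for tol in (2,3): face('p','side',(440,312),50,tol,90)"
```

```text
side rect 427.0 282.3 size 43.7 23.9 ang 157.7 | mean [432.3 281.2] pca 159.9 sd-size [42.1 22.2] z 50.2 n 29
side rect 425.7 303.0 size 66.3 32.2 ang 116.5 | mean [425.4 300.7] pca 115.2 sd-size [74.8 31.1] z 51.4 n 123
```

View pics/p_z.png

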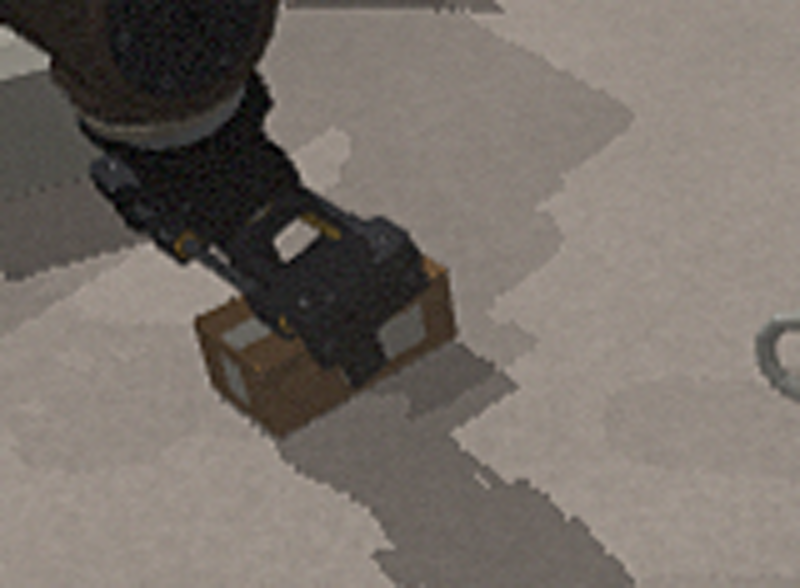

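Emit:
move_arm(rows=[{"tx": 0,"ty": 0.1,"tz": -0.03,"rx": 0,"ry": 0,"rz": 0,"grip": 0},{"tx": 0,"ty": 0,"tz": 0,"rx": 0,"ry": 0,"rz": 0,"grip": 0},{"tx": 0,"ty": 0,"tz": 0,"rx": 0,"ry": 0,"rz": 0,"grip": 0}])

```text
t: 24.33
eef_pos: [462.3, 323.2, 31.1]
tcp_rot: [-1.315, 0.0, -1.079]
ft_force: [0.1, -0.3, -2.5]
opening: 0.626
```

Emit:
move_arm(rows=[{"tx": 0,"ty": 0.1,"tz": -0.03,"rx": 0,"ry": 0,"rz": 0,"grip": 0},{"tx": 0,"ty": 0,"tz": 0,"rx": 0,"ry": 0,"rz": 0,"grip": 0},{"tx": 0,"ty": 0,"tz": 0,"rx": 0,"ry": 0,"rz": 0,"grip": 0}])

```text
t: 24.58
eef_pos: [462.3, 323.1, 30.0]
tcp_rot: [-1.315, 0.0, -1.079]
ft_force: [0.4, -0.6, -2.1]
opening: 0.627
```

Emit:
move_arm(rows=[{"tx": 0,"ty": 0.1,"tz": -0.03,"rx": 0,"ry": 0,"rz": 0,"grip": 0},{"tx": 0,"ty": 0,"tz": 0,"rx": 0,"ry": 0,"rz": 0,"grip": 0},{"tx": 0,"ty": 0,"tz": 0,"rx": 0,"ry": 0,"rz": 0,"grip": 0}])

```text
t: 24.83
eef_pos: [462.3, 323.2, 29.5]
tcp_rot: [-1.314, 0.0, -1.079]
ft_force: [-2.3, -0.9, 5.9]
opening: 0.63
```

Emit:
move_arm(rows=[{"tx": 0,"ty": 0,"tz": 0,"rx": 0,"ry": 0,"rz": 0,"grip": 75},{"tx": 0,"ty": 0,"tz": 0,"rx": 0,"ry": 0,"rz": 0,"grip": 85},{"tx": 0,"ty": 0,"tz": 0,"rx": 0,"ry": 0,"rz": 0,"grip": 100},{"tx": 0,"ty": 0,"tz": 0,"rx": 0,"ry": 0,"rz": 0,"grip": 100},{"tx": 0,"ty": -0.5,"tz": 0,"rx": 0,"ry": 0,"rz": 0,"grip": 100},{"tx": 0,"ty": -1.5,"tz": 0,"rx": 0,"ry": 0,"rz": 0,"grip": 100},{"tx": 0,"ty": -3,"tz": 0,"rx": 0,"ry": 0,"rz": 0,"grip": 100},{"tx": 0,"ty": -3.5,"tz": 0,"rx": 0,"ry": 0,"rz": 0,"grip": 100},{"tx": 0,"ty": -3.5,"tz": 0,"rx": 0,"ry": 0,"rz": 0,"grip": 100},{"tx": 0,"ty": -3.5,"tz": 0,"rx": 0,"ry": 0,"rz": 0,"grip": 100}])

```text
t: 25.67
eef_pos: [426.8, 304.1, 180.5]
tcp_rot: [-1.315, 0.0, -1.079]
ft_force: [0.4, 0.9, -0.3]
opening: 1.0
```

Emit:
move_arm(rows=[{"tx": 0,"ty": 0,"tz": 0,"rx": -0.12,"ry": 0,"rz": 0,"grip": 100},{"tx": 0,"ty": 0,"tz": 0,"rx": -0.12,"ry": 0,"rz": 0,"grip": 100},{"tx": -3,"ty": 0,"tz": 0,"rx": -0.017,"ry": 0,"rz": 0,"grip": 100},{"tx": -4,"ty": 0,"tz": 0,"rx": 0,"ry": 0,"rz": 0,"grip": 100},{"tx": -4,"ty": 0,"tz": 0,"rx": 0,"ry": 0,"rz": 0,"grip": 100},{"tx": -4,"ty": 0,"tz": 0,"rx": 0,"ry": 0,"rz": 0,"grip": 100},{"tx": -2,"ty": 0,"tz": 0,"rx": 0,"ry": 0,"rz": 0,"grip": 100}])

```text
t: 26.25
eef_pos: [345.3, 457.2, 179.3]
tcp_rot: [-1.571, 0.001, -1.077]
ft_force: [0.3, -0.5, -0.7]
opening: 0.996
```

```bash
python3 look.py q;python3 -c "
import cv2
from h import *
for c in('side','top'):
  for tol in (2,3,4): face('q',c,(455,319),50,tol,90)
face('q','top',(496,-245),118,8,100)
"; python3 go.py 458 320 100 -61.8
```

```text
side rect 465.6 322.8 size 120.9 62.9 ang 28.6 | mean [463.8 321.8] pca 28.7 sd-size [121.1  60.8] z 49.9 n 642
side rect 465.5 321.5 size 122.2 64.7 ang 27.8 | mean [463.9 321.5] pca 28.9 sd-size [120.3  62.1] z 49.9 n 720
side rect 465.5 321.5 size 122.2 64.7 ang 27.8 | mean [464.2 321. ] pca 28.5 sd-size [121.3  63.2] z 49.8 n 740
top rect 466.6 325.7 size 119.7 60.4 ang 28.3 | mean [464.7 325. ] pca 28.3 sd-size [119.8  59.5] z 50.0 n 1063
top rect 466.6 325.9 size 119.7 60.6 ang 28.0 | mean [465.7 325.8] pca 28.3 sd-size [119.5  60.5] z 50.0 n 1386
top rect 466.7 325.6 size 119.9 60.6 ang 28.3 | mean [466.2 326.1] pca 28.2 sd-size [120.   60.4] z 49.9 n 1509
top rect 496.4 -242.1 size 119.6 61.6 ang 26.1 | mean [ 495.9 -242.4] pca 26.4 sd-size [119.8  61.3] z 117.0 n 1746
t 26.35 pos [345.5 456.7 179.1] rot [-9.004e+01  3.000e-02 -6.162e+01] j [8.080e-01 4.790e-01 1.751e+00 1.000e-03 9.130e-01 1.882e+00] F [ 0.2 -0.6 -0.5] op 0.997
turn first [ 0.0006  0.0032 -0.0004]
then shift cm [17.366  7.907  3.452]
```

View pics/q_top.png

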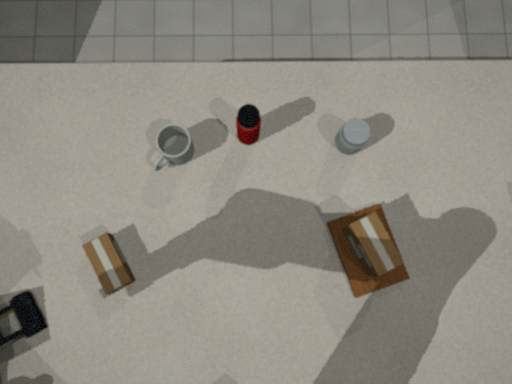

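View pics/q_side.png

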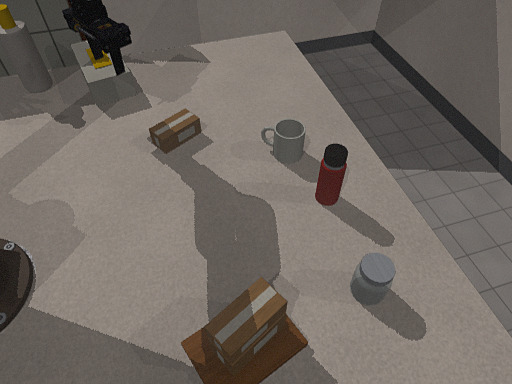

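```bash
python3 -c "
import cv2,numpy as np
a=cv2.imread('pics/a_side.png')[280:384,180:310];b=cv2.imread('pics/q_side.png')[280:384,180:310]
cv2.imwrite('pics/cmp.png',cv2.resize(np.hstack([a,b]),None,fx=3,fy=4,interpolation=cv2.INTER_CUBIC))"
```

```text
(no output)
```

View pics/cmp.png

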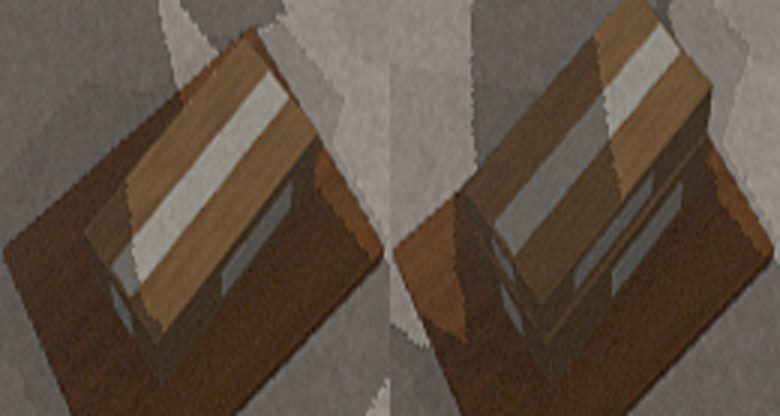

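```bash
python3 go.py 466.6 325.7 100 -61.8
```

```text
t 26.35 pos [345.5 456.7 179.1] rot [-9.004e+01  3.000e-02 -6.162e+01] j [8.080e-01 4.790e-01 1.751e+00 1.000e-03 9.130e-01 1.882e+00] F [ 0.2 -0.6 -0.5] op 0.997
turn first [ 0.0006  0.0032 -0.0004]
then shift cm [17.27   7.907  4.479]
```

Emit:
move_arm(rows=[{"tx": 2.5,"ty": 0.8,"tz": 0.6,"rx": 0,"ry": 0.003,"rz": 0,"grip": 100},{"tx": 3.5,"ty": 1,"tz": 1,"rx": 0,"ry": 0,"rz": 0,"grip": 100},{"tx": 3.5,"ty": 1,"tz": 1,"rx": 0,"ry": 0,"rz": 0,"grip": 100},{"tx": 3.5,"ty": 1,"tz": 1,"rx": 0,"ry": 0,"rz": 0,"grip": 100},{"tx": 2.5,"ty": 1,"tz": 0.6,"rx": 0,"ry": 0,"rz": 0,"grip": 100},{"tx": 1.5,"ty": 1,"tz": 0,"rx": 0,"ry": 0,"rz": 0,"grip": 100},{"tx": 0,"ty": 1,"tz": 0,"rx": 0,"ry": 0,"rz": 0,"grip": 100},{"tx": 0,"ty": 0,"tz": 0,"rx": 0,"ry": 0,"rz": 0,"grip": 100},{"tx": 0,"ty": 0,"tz": 0,"rx": 0,"ry": 0,"rz": 0,"grip": 100}])

```text
t: 27.1
eef_pos: [463.8, 324.0, 110.8]
tcp_rot: [-1.573, 0.0, -1.082]
ft_force: [0.3, -0.2, -0.3]
opening: 0.999
```

```bash
python3 go.py 466.6 325.7 29 -61.8
```

```text
t 27.1 pos [463.8 324.  110.8] rot [-90.11   0.   -62.01] j [0.493 0.562 1.826 0.    0.755 1.575] F [ 0.3 -0.2 -0.3] op 0.999
turn first [ 0.002  -0.0036 -0.0001]
then shift cm [-0.017  8.18   0.322]
```

Emit:
move_arm(rows=[{"tx": 0,"ty": 0.8,"tz": 0.3,"rx": 0,"ry": -0.003,"rz": 0,"grip": 100},{"tx": 0,"ty": 1.2,"tz": 0,"rx": 0,"ry": 0,"rz": 0,"grip": 100},{"tx": 0,"ty": 1.2,"tz": 0,"rx": 0,"ry": 0,"rz": 0,"grip": 100},{"tx": 0,"ty": 1.2,"tz": 0,"rx": 0,"ry": 0,"rz": 0,"grip": 100},{"tx": 0,"ty": 1.2,"tz": 0,"rx": 0,"ry": 0,"rz": 0,"grip": 100},{"tx": 0,"ty": 1.2,"tz": 0,"rx": 0,"ry": 0,"rz": 0,"grip": 100},{"tx": 0,"ty": 0.8,"tz": 0,"rx": 0,"ry": 0,"rz": 0,"grip": 100},{"tx": 0,"ty": 0.5,"tz": 0,"rx": 0,"ry": 0,"rz": 0,"grip": 100},{"tx": 0,"ty": 0,"tz": 0,"rx": 0,"ry": 0,"rz": 0,"grip": 100},{"tx": 0,"ty": 0,"tz": 0,"rx": 0,"ry": 0,"rz": 0,"grip": 100}])

```text
t: 27.93
eef_pos: [466.9, 325.6, 30.0]
tcp_rot: [-1.572, 0.0, -1.079]
ft_force: [0.3, 0.5, -0.1]
opening: 0.997
```

```bash
python3 go.py 466.6 325.7 29 -61.8
```

```text
t 27.93 pos [466.9 325.6  30. ] rot [-90.05   0.   -61.81] j [0.493 0.691 1.864 0.    0.588 1.572] F [ 0.3  0.5 -0.1] op 0.997
turn first [ 0.0009 -0.0002 -0.0001]
then shift cm [-0.018  0.097 -0.022]
```

Emit:
move_arm(rows=[{"tx": 0,"ty": 0,"tz": 0,"rx": 0,"ry": 0,"rz": 0,"grip": 60},{"tx": 0,"ty": 0,"tz": 0,"rx": 0,"ry": 0,"rz": 0,"grip": 40},{"tx": 0,"ty": 0,"tz": 0,"rx": 0,"ry": 0,"rz": 0,"grip": 0},{"tx": 0,"ty": 0,"tz": 0,"rx": 0,"ry": 0,"rz": 0,"grip": 0},{"tx": 0,"ty": 0,"tz": 0,"rx": 0,"ry": 0,"rz": 0,"grip": 0},{"tx": 0,"ty": 0,"tz": 0,"rx": 0,"ry": 0,"rz": 0,"grip": 0},{"tx": 0,"ty": 0,"tz": 0,"rx": 0,"ry": 0,"rz": 0,"grip": 0}])

```text
t: 28.52
eef_pos: [466.9, 325.4, 30.0]
tcp_rot: [-1.572, 0.0, -1.079]
ft_force: [0.4, -0.2, 0.9]
opening: 0.625
```

Emit:
move_arm(rows=[{"tx": 0,"ty": -0.8,"tz": 0,"rx": 0,"ry": 0,"rz": 0,"grip": 0},{"tx": 0,"ty": -2,"tz": 0,"rx": 0,"ry": 0,"rz": 0,"grip": 0},{"tx": 0,"ty": -3,"tz": 0,"rx": 0,"ry": 0,"rz": 0,"grip": 0},{"tx": 0,"ty": -3,"tz": 0,"rx": 0,"ry": 0,"rz": 0,"grip": 0},{"tx": 0,"ty": -3,"tz": 0,"rx": 0,"ry": 0,"rz": 0,"grip": 0},{"tx": 0,"ty": -3,"tz": 0,"rx": 0,"ry": 0,"rz": 0,"grip": 0},{"tx": 0,"ty": -2.5,"tz": 0,"rx": 0,"ry": 0,"rz": 0,"grip": 0},{"tx": 0,"ty": -1,"tz": 0,"rx": 0,"ry": 0.01,"rz": 0,"grip": 0},{"tx": 0,"ty": 0,"tz": 0,"rx": 0,"ry": 0.02,"rz": 0,"grip": 0}])

```text
t: 29.27
eef_pos: [467.5, 325.8, 215.2]
tcp_rot: [-1.568, 0.0, -1.11]
ft_force: [0.0, -1.2, -2.2]
opening: 0.627
```

```bash
python3 go.py 496.9 -246.8 195 -63.5
```

```text
t 29.27 pos [467.5 325.8 215.2] rot [-8.983e+01  1.000e-02 -6.360e+01] j [0.493 0.431 1.721 0.    0.987 1.603] F [ 0.  -1.2 -2.2] op 0.627
turn first [-0.003  -0.0018 -0.0002]
then shift cm [ 52.56    2.016 -22.917]
```

Emit:
move_arm(rows=[{"tx": 1.5,"ty": 0,"tz": -0.7,"rx": 0,"ry": 0,"rz": 0,"grip": 0},{"tx": 3,"ty": 0,"tz": -1.3,"rx": 0,"ry": 0,"rz": 0,"grip": 0},{"tx": 3.5,"ty": 0,"tz": -1.5,"rx": 0,"ry": 0,"rz": 0,"grip": 0},{"tx": 3.5,"ty": 0,"tz": -1.5,"rx": 0,"ry": 0,"rz": 0,"grip": 0},{"tx": 3.5,"ty": 0,"tz": -1.5,"rx": 0,"ry": 0,"rz": 0,"grip": 0},{"tx": 3.5,"ty": 0,"tz": -1.5,"rx": 0,"ry": 0,"rz": 0,"grip": 0},{"tx": 3.5,"ty": 0,"tz": -1.5,"rx": 0,"ry": 0,"rz": 0,"grip": 0},{"tx": 3.5,"ty": 0,"tz": -1.5,"rx": 0,"ry": 0,"rz": 0,"grip": 0},{"tx": 3.5,"ty": 0,"tz": -1.5,"rx": 0,"ry": 0,"rz": 0,"grip": 0},{"tx": 3.5,"ty": 0,"tz": -1.5,"rx": 0,"ry": 0,"rz": 0,"grip": 0}])

```text
t: 30.1
eef_pos: [485.5, -29.5, 211.4]
tcp_rot: [-1.574, 0.002, -1.11]
ft_force: [1.2, -0.8, -1.9]
opening: 0.625
```

Emit:
move_arm(rows=[{"tx": 3.5,"ty": 0,"tz": -1.5,"rx": 0,"ry": 0,"rz": 0,"grip": 0},{"tx": 3.5,"ty": 0,"tz": -1.5,"rx": 0,"ry": 0,"rz": 0,"grip": 0},{"tx": 3.5,"ty": 0,"tz": -1.5,"rx": 0,"ry": 0,"rz": 0,"grip": 0},{"tx": 3.5,"ty": 0,"tz": -1.5,"rx": 0,"ry": 0,"rz": 0,"grip": 0},{"tx": 3,"ty": 0,"tz": -1.4,"rx": 0,"ry": 0,"rz": 0,"grip": 0},{"tx": 2,"ty": 0,"tz": -1,"rx": 0,"ry": 0,"rz": 0,"grip": 0},{"tx": 1,"ty": 0,"tz": -0.5,"rx": 0,"ry": 0,"rz": 0,"grip": 0},{"tx": 0,"ty": 0,"tz": 0,"rx": 0,"ry": 0,"rz": 0,"grip": 0},{"tx": 0,"ty": 0,"tz": 0,"rx": 0,"ry": 0,"rz": 0,"grip": 0}])

```text
t: 30.85
eef_pos: [495.3, -246.0, 211.7]
tcp_rot: [-1.573, 0.002, -1.11]
ft_force: [0.1, 0.2, -2.2]
opening: 0.632
```

```bash
python3 go.py 496.9 -246.8 170 -63.5
```

```text
t 30.85 pos [ 495.3 -246.   211.7] rot [-90.12   0.14 -63.62] j [-5.800e-01  4.150e-01  1.761e+00 -1.000e-03  9.690e-01  5.310e-01] F [ 0.1  0.2 -2.2] op 0.632
turn first [ 0.0021 -0.0021 -0.0024]
then shift cm [0.138 4.173 0.105]
```

Emit:
move_arm(rows=[{"tx": 0.1,"ty": 0.6,"tz": 0.1,"rx": 0.002,"ry": -0.002,"rz": -0.002,"grip": 0},{"tx": 0,"ty": 1,"tz": 0,"rx": 0,"ry": 0,"rz": 0,"grip": 0},{"tx": 0,"ty": 1,"tz": 0,"rx": 0,"ry": 0,"rz": 0,"grip": 0},{"tx": 0,"ty": 1,"tz": 0,"rx": 0,"ry": 0,"rz": 0,"grip": 0},{"tx": 0,"ty": 0.6,"tz": 0,"rx": 0,"ry": 0,"rz": 0,"grip": 0},{"tx": 0,"ty": 0,"tz": 0,"rx": 0,"ry": 0,"rz": 0,"grip": 0},{"tx": 0,"ty": 0,"tz": 0,"rx": 0,"ry": 0,"rz": 0,"grip": 0},{"tx": 0,"ty": 0,"tz": 0,"rx": 0,"ry": 0,"rz": 0,"grip": 0}])

```text
t: 31.52
eef_pos: [497.5, -247.1, 171.3]
tcp_rot: [-1.57, -0.002, -1.107]
ft_force: [-0.1, 0.6, -2.3]
opening: 0.632
```

```bash
python3 look.py r side;python3 go.py 496.9 -246.8 148 -63.5; python3 -c "
import cv2
a=cv2.imread('pics/r_side.png')
cv2.imwrite('pics/r_z.png',cv2.resize(a[284:384,180:310],None,fx=6,fy=6,interpolation=cv2.INTER_CUBIC))"
```

```text
t 31.57 pos [ 497.5 -247.1  171.5] rot [-89.92  -0.15 -63.43] j [-0.58   0.465  1.802 -0.     0.871  0.527] F [ 0.6 -0.2 -2.1] op 0.629
turn first [-0.0014  0.0013  0.0026]
then shift cm [-0.055  2.347 -0.04 ]
```

View pics/r_z.png

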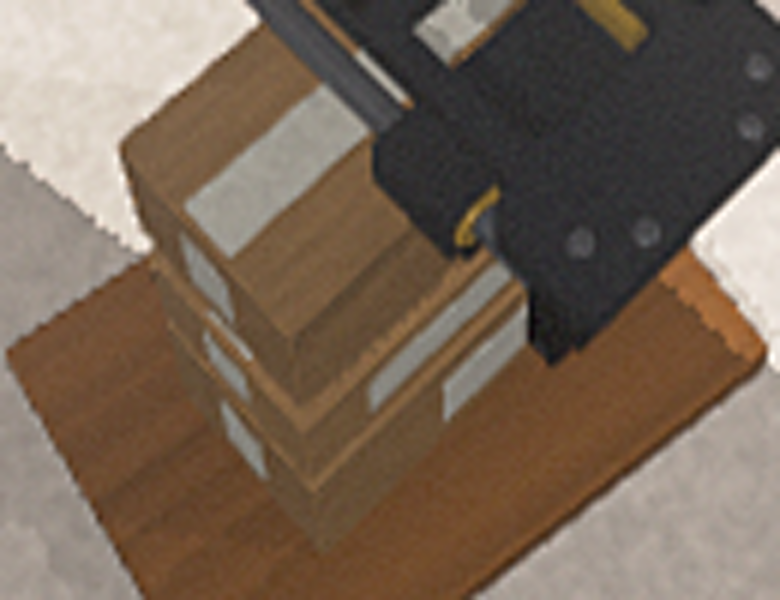

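Run:
```python
from h import *
np.set_printoptions(precision=1,suppress=True)
px=lambda *a:[(180+x/6,284+y/6) for x,y in a]
T=ray('side',px((120,150),(290,338)),191.5)[:,:2]
F=ray('side',px((150,262),(303,428)),118)[:,:2]
B=ray('side',px((170,325),(315,489)),78)[:,:2]
a=np.radians(26.5);ax=np.array([np.cos(a),np.sin(a)]);n=np.array([-ax[1],ax[0]])
print(T,F,B); E=np.array([ax,n]).T
print('T-B along,across (left,front)',(T-B)@E,'F-B',(F-B)@E,'widths',[np.linalg.norm(q[0]-q[1]) for q in(T,F,B)])
W=world('side',load('r','side')[1]); print(W[284+25,180+35//1],W[284+45,180+40])
p=np.array([496.1,-244.4]) # bottom top-face centre (top cam), side cam: 495.8,-248.3
s=np.array([495.8,-248.3])
for q in (T,F,B): print('corner rel. side-cam centre',(q-s)@E)
```

```text
[[ 431.3 -249.4]
 [ 457.4 -301. ]] [[ 430.7 -247.3]
 [ 457.1 -297.2]] [[ 431.3 -249.4]
 [ 457.3 -300.1]]
T-B along,across (left,front) [[ 0.   0. ]
 [-0.3 -0.8]] F-B [[0.4 2.2]
 [1.2 2.7]] widths [np.float64(57.86698493052744), np.float64(56.51567222436926), np.float64(56.98651866514384)]
[ 450.6 -254.7  189.8] [ 450.6 -283.9  191.9]
corner rel. side-cam centre [[-58.2  27.8]
 [-57.9 -30. ]]
corner rel. side-cam centre [[-57.8  30. ]
 [-56.4 -26.5]]
corner rel. side-cam centre [[-58.2  27.8]
 [-57.6 -29.2]]
```

Emit:
move_arm(rows=[{"tx": 0,"ty": 0.5,"tz": 0,"rx": -0.001,"ry": 0.001,"rz": 0.002,"grip": 0},{"tx": 0,"ty": 0.6,"tz": 0,"rx": 0,"ry": 0,"rz": 0,"grip": 0},{"tx": 0,"ty": 0.4,"tz": 0,"rx": 0,"ry": 0,"rz": 0,"grip": 0},{"tx": 0,"ty": 0.3,"tz": 0,"rx": 0,"ry": 0,"rz": 0,"grip": 0},{"tx": 0,"ty": 0.2,"tz": 0,"rx": 0,"ry": 0,"rz": 0,"grip": 0},{"tx": 0,"ty": 0,"tz": 0,"rx": 0,"ry": 0,"rz": 0,"grip": 0},{"tx": 0,"ty": 0,"tz": 0,"rx": 0,"ry": 0,"rz": 0,"grip": 0}])

```text
t: 32.15
eef_pos: [497.3, -247.0, 151.0]
tcp_rot: [-1.571, 0.0, -1.108]
ft_force: [0.3, 0.1, -2.7]
opening: 0.628
```

Emit:
move_arm(rows=[{"tx": 0,"ty": 0.15,"tz": 0,"rx": 0,"ry": 0,"rz": 0,"grip": 0},{"tx": 0,"ty": 0,"tz": 0,"rx": 0,"ry": 0,"rz": 0,"grip": 0},{"tx": 0,"ty": 0,"tz": 0,"rx": 0,"ry": 0,"rz": 0,"grip": 0}])

```text
t: 32.4
eef_pos: [497.3, -247.0, 149.7]
tcp_rot: [-1.571, -0.0, -1.108]
ft_force: [-0.3, 0.1, -1.8]
opening: 0.63
```

Emit:
move_arm(rows=[{"tx": 0,"ty": 0.1,"tz": 0,"rx": 0,"ry": 0,"rz": 0,"grip": 0},{"tx": 0,"ty": 0,"tz": 0,"rx": 0,"ry": 0,"rz": 0,"grip": 0},{"tx": 0,"ty": 0,"tz": 0,"rx": 0,"ry": 0,"rz": 0,"grip": 0}])

```text
t: 32.65
eef_pos: [497.3, -247.0, 148.6]
tcp_rot: [-1.571, -0.0, -1.108]
ft_force: [0.7, 0.4, -1.6]
opening: 0.633
```

Emit:
move_arm(rows=[{"tx": 0,"ty": 0.08,"tz": 0,"rx": 0,"ry": 0,"rz": 0,"grip": 0},{"tx": 0,"ty": 0,"tz": 0,"rx": 0,"ry": 0,"rz": 0,"grip": 0},{"tx": 0,"ty": 0,"tz": 0,"rx": 0,"ry": 0,"rz": 0,"grip": 0}])

```text
t: 32.9
eef_pos: [497.4, -247.0, 148.0]
tcp_rot: [-1.571, -0.0, -1.108]
ft_force: [-0.1, 0.5, 1.9]
opening: 0.631
```

Contact (+1.9 N against about −2.3 N hanging). Release and rise.

Emit:
move_arm(rows=[{"tx": 0,"ty": 0,"tz": 0,"rx": 0,"ry": 0,"rz": 0,"grip": 75},{"tx": 0,"ty": 0,"tz": 0,"rx": 0,"ry": 0,"rz": 0,"grip": 85},{"tx": 0,"ty": 0,"tz": 0,"rx": 0,"ry": 0,"rz": 0,"grip": 95},{"tx": 0,"ty": 0,"tz": 0,"rx": 0,"ry": 0,"rz": 0,"grip": 95},{"tx": 0,"ty": 0,"tz": 0,"rx": 0,"ry": 0,"rz": 0,"grip": 95},{"tx": 0,"ty": -1,"tz": 0,"rx": 0,"ry": 0,"rz": 0,"grip": 95},{"tx": 0,"ty": -2,"tz": 0,"rx": 0,"ry": 0,"rz": 0,"grip": 95},{"tx": 0,"ty": -3,"tz": 0,"rx": 0,"ry": 0,"rz": 0,"grip": 95},{"tx": 0,"ty": -3,"tz": 0,"rx": 0,"ry": 0,"rz": 0,"grip": 95},{"tx": 0,"ty": -2,"tz": 0,"rx": 0,"ry": 0,"rz": 0,"grip": 95}])

```text
t: 33.73
eef_pos: [497.6, -247.1, 261.3]
tcp_rot: [-1.569, -0.002, -1.108]
ft_force: [0.5, -0.4, 0.5]
opening: 0.951
```

Emit:
move_arm(rows=[{"tx": -2,"ty": 0,"tz": -1,"rx": 0,"ry": 0,"rz": 0,"grip": 95},{"tx": -3.5,"ty": 0,"tz": -1.8,"rx": 0,"ry": 0,"rz": 0,"grip": 95},{"tx": -3.5,"ty": 0,"tz": -1.8,"rx": 0,"ry": 0,"rz": 0,"grip": 95},{"tx": -3.5,"ty": 0,"tz": 0.5,"rx": 0,"ry": 0,"rz": 0,"grip": 95},{"tx": -3.5,"ty": 0,"tz": 1.5,"rx": 0,"ry": 0,"rz": 0,"grip": 95},{"tx": -3.5,"ty": 0,"tz": 1.5,"rx": 0,"ry": 0,"rz": 0,"grip": 95},{"tx": -2,"ty": 0,"tz": 0.5,"rx": 0,"ry": 0,"rz": 0,"grip": 95},{"tx": 0,"ty": 0,"tz": 0,"rx": 0,"ry": 0,"rz": 0,"grip": 95},{"tx": 0,"ty": 0,"tz": 0,"rx": 0,"ry": 0,"rz": 0,"grip": 95}])

```text
t: 34.48
eef_pos: [396.0, -56.6, 258.6]
tcp_rot: [-1.57, -0.001, -1.106]
ft_force: [0.8, -0.3, 0.8]
opening: 0.951
```

```bash
python3 look.py z; python3 -c "
from h import *
for tol in(3,6): face('z','side',(496,-245),168,tol,90)
face('z','top',(496,-245),168,6,90)
import cv2
a=cv2.imread('pics/z_side.png')
cv2.imwrite('pics/z_z.png',cv2.resize(a[264:384,170:330],None,fx=5,fy=5,interpolation=cv2.INTER_CUBIC))
s=env.state();print(s['t'],s['eef_pos'],s['ft_force'])"
```

```text
side rect 496.6 -248.0 size 120.2 60.7 ang 26.6 | mean [ 494.2 -249.8] pca 26.7 sd-size [119.9  60.4] z 168.3 n 3369
side rect 496.5 -248.4 size 120.7 61.3 ang 26.5 | mean [ 494.2 -250.4] pca 26.7 sd-size [120.4  61.2] z 168.3 n 3436
top rect 496.8 -244.6 size 119.6 61.4 ang 26.5 | mean [ 496.4 -245.1] pca 26.3 sd-size [119.5  60.7] z 167.0 n 1913
34.5833 [396.30302328 -57.85816038 258.25910525] [-0.17323697 -0.66970769 -1.09763745]
```

View pics/z_z.png

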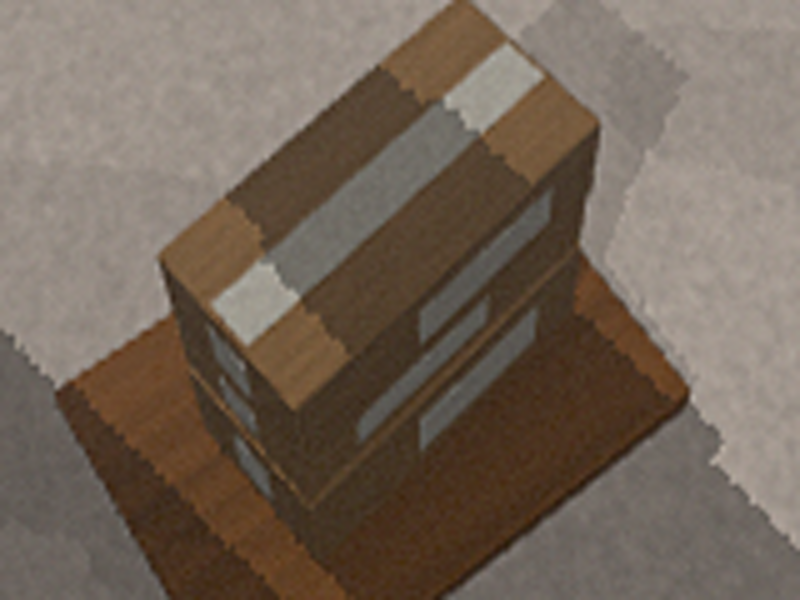

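View pics/z_top.png

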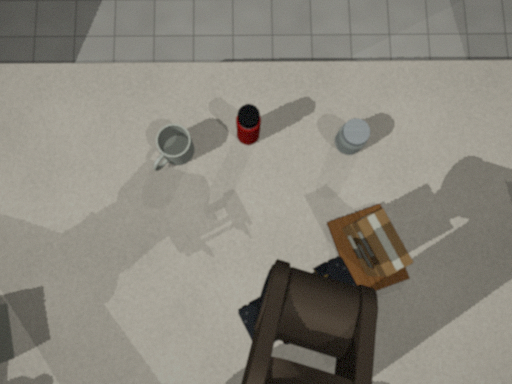

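```bash
python3 -c "
from cell import env
print(env.job_done(), env.state()['t'])"
```

```text
the job is handed in; nothing more can be done
the job is handed in; nothing more can be done
```

The column is built and the job is handed in at about 35 s of the 72 s allowed. No verdict came back, so the results below are my own last measurements.

**What I did**
- I set the flat carton on the bottom one, touching down with a few newtons before letting go.
- The spray can stood where the arm had to go to lay the standing carton down in place. So I carried it upright to a clear spot and set it down standing. There I gripped it again with the tool tilted, turned it a quarter turn in the grip, lowered it onto its broad side and let go.
- I then took it again from above and set it on top of the column.

**Last checks, against the 8 mm and 0.1 rad limits**

| Carton | Offset from the bottom carton | Other readings |
|---|---|---|
| Top | about 1 mm | axis within 0.2° of the bottom one, top face level at about 168 mm |
| Flat | about 1 mm along, 2–2.5 mm across | axis within about 0.4°; the small ledge shows in the side picture |

- **Bottom carton:** the side pictures from before and after I placed the flat carton show no movement.
- **Mug, jar and spray can:** they look unmoved in the last top picture; I did not measure them.
- **Arm:** clear of everything when I handed in.

**Disagreement:** the two cameras differ by about 4 mm in y. That is within their stated error, so I judged fit only by comparing cartons within the same camera.

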